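Lock the honing stand with its T-key and lock ring

ROBOT

A 6-joint arm with a two-finger parallel gripper is mounted at the origin on a cart in front of the work surface, level with it; the furniture and walls round the work are solid. World frame = base frame: x ahead of the robot, y to its left, z up, the work surface at z = 0. Lengths are in m, angles in degrees, forces in N, time in s.
With the tool pointing down it reaches from about 0.35 to 0.875 m from the base axis. Payload 4.2 kg.
Tool frame: the origin (TCP) lies midway between the tips of the shut fingers; the grasp point (between the pads) lies 19 mm behind it; z points along the fingers, y is the direction in which the jaws open and shut (so a half turn about z gives the same grasp; the last joint's range is limited). The gripper opens to 87 mm and grips with 3 to 60 N. Pads are 19 mm wide; open, the fingers measure 117 mm over their backs; the gripper's body (75 mm by 190 mm) begins 51 mm behind the grasp point.
Start: joints at [-54.626, 22.042, 0.453, 0, -68.411, -14.817], TCP at [0.219, -0.585, 0.223] pointing down, gripper open.
Joint ranges: [-179.83, 179.83], [-69.29, 118.12], [-61.27, 80.66], [-181.25, 117.63], [-171.15, -9.14], [-177.46, 177.46]. Speed limits (degrees/s): [159.86, 159.86, 180, 180, 180, 180].

INTERFACE

Orientations are given as a 3x3 rotation matrix whose columns are the frame's x, y, z axes.
In Python, from station import sense, capture, calibration, finish_job gives the robot as it stands.
- The arm moves only by the tool carry_out, never from a script. Its argument "commands" is one flat list of numbers, 6 for each row, row after row: the shift along the tool's x, y, z in mm, then the turn, a rotation vector about the tool's x, y, z in rad. A call has 1 to 5 rows; each row shifts and turns the pose as measured when the row begins, along the tool's axes as they then stand; what a row does not reach is not made up. A row lasts 1/8 s, in which the tool goes at most 62.5 mm and 10.7 degrees, less where a joint would pass 70% of its speed; a pose out of reach is approached as far as the arm can. A call is refused whole if a number of a shift passes 62.5 or a number of a turn 0.188, either way. A call with a gripper value outside its range is refused whole. "grip" is the finger opening in mm, from 0 to 87, set as the call begins (left out, the last holds). The fingers move at their own pace and stop on an object; the grip force is fixed at half the most. Time passes only in rows, so rows that do not move let the fingers close. It gives the time, the measured TCP pose, the force and the opening at its end, in the units of the state.
- sense(): the state, without advancing time (a new reading comes with each control period).
- capture(name): name is "scene" or "top" or "wrist"; returns the picture (400x640x3 uint8, red, green, blue); there is no depth.
- calibration(name): a dict with "fx", "fy", "cx", "cy" (pixels), "dist" ([k1, k2, p1, p2, k3] as OpenCV has them; the pictures are not rectified), "rvec" (rotation vector, rad) and "tvec" (3), from world to camera coordinates, as OpenCV has them. Camera axes: x right, y down, z forward; pixel columns grow to the right and rows downward; lengths in m; the calibration is good to about 2 mm. A picture is of the moment at which its call begins: read the wrist's pose just before it. calibration takes no time and is no camera call; for the wrist camera it gives the pose at the moment of the call.
- finish_job(): hands the job in, once; it reports no verdict.
The state is a dict: "time_s": time; "joints": joint angles; "joint_velocities": joint speeds; "effort": joint torques, N m; "tcp_pos": TCP position; "ee_rot": TCP orientation; "wrist_force": force on the tool from outside, world axes, zero at the start; "moment": the same for the moment, N m; "gripper_width": opening from 0.0 (shut) to 1.0 (fully open).
Only numpy, scipy, OpenCV 4.12 (cv2) and the standard library are available. Lean on these libraries where they do the work, as an engineer would, in place of code of your own. Each camera call takes 0.05 s, during which the arm holds its last target.

TASK

Take the red-handled T-key from the wooden rack, push its crossbar lengthwise through the slot in the sloped stand until the collar sits flat on the hub, and turn it a quarter turn so it is locked in. Then turn only the orange outer ring clockwise to its stop at the green mark, leaving the key crosswise and fully seated, and let go. Leave the blue pin and everything else standing about where it is.

Things in the scene. Friction and masses are not known exactly. Their poses are not given: they have to be found in the camera images.
- tkey: T-key, 80 g: red handle bar 36 x 12 x 31 mm on a collar 34 mm across, 3 mm thick; below it a 12 mm round shank and a crossbar 28 x 7 x 8 mm, its lower face 19 mm under the collar. Origin: centre of the collar's underside; z along the key (handle z = 3 to 34 mm), x along handle bar and crossbar, y across the 12 mm. Stands upright in a rack pocket, collar on the rack; same after half a turn.
- blue_pin: A bystander: pin with the same collar and handle as the T-key, but blue and with a plain shank, standing in the other pocket of the rack. Same origin and axes. The two may change places.
- rack: Fixed wooden rack, 70 (x) x 150 (y) x 40 mm high, with two pockets 36 x 22 mm, at y = +34 and -34 mm. Origin: centre of its underside.
- stand: Fixed grey steel honing stand, foot plate 150 (x) x 160 (y) mm, back edge 115 mm high, with a bed sloping down by 30 degrees towards its -x side. Origin: centre of its underside, z up.
- port: Steel hub, 42 mm across, on the stand's sloped bed. Origin: middle of the slot at the hub's top face, 115 mm above the counter, 20 mm to -y of the stand's origin. z leaves the hub square to the slope, 30 degrees from vertical, leaning to the stand's -x; x runs along the slot, up the slope. Slot 33 x 11.5 mm, in its middle 16.5 mm square. The bed is 36 mm under the origin, a flat strap on it 3 mm high.
- ring (a joint): Angle (rad) of the orange ridged outer ring round the hub, 62 mm across, from 2 mm above the hub's top face to 24 mm under it. Grows as it turns clockwise seen from above the hub, 0 to 1.2; light friction (0.05 N m), stays where left. At 1.2 it meets its stop and its white line points at the green mark on the bed.
- ring_mark (a point): White line on the orange ring's outside, 31 mm from the axis and 7 mm below the hub's top face.
- oil_can: Bystander: spray can, 52 mm across, 200 mm tall, between rack and stand. Origin: centre of its underside.
- spool_red: Bystander: spool of red thread, 40 mm across, 60 mm tall, beside the stand. Origin: centre of its underside.
- spool_tan: Bystander: spool of tan thread, 40 mm across, 60 mm tall, in front of the rack. Origin: centre of its underside.
- eyelets: Bystander: open jar of eyelets, 56 mm across, 50 mm tall. Origin: centre of its underside.
- beech: Bystander: beech block 60 x 110 x 35 mm. Origin: centre of its underside.
- pliers: Bystander: blue-handled pliers 49 x 168 x 15 mm lying flat. Origin: centre of its underside.
- slot_floor (a point): Underside of the hub's 8 mm cap, in the middle of the slot. Below it the hub is hollow, 36 mm across and 28 mm deep, so that the T-key's crossbar turns freely either way once its collar sits on the cap. Away from the hub, from 66 mm to the port's +y, a clamp strap over a fixed steel punch rises to 22 mm under the port's origin.
Mind the look-alikes: they are no part of the job. Leave any yellow look-alike of the tkey alone.

How it is judged (in metres and radians):
On the way, in this order (a step that is already met when the one before it is completed fails the run):
1. the T-key's crossbar is through the slot lengthwise and its collar sits on the hub (distance between tkey and port below 0.006 m and angle between the x axis of tkey and the x axis of port, either way round below 0.3 rad), for 0.05 s.
2. the seated key is turned a quarter turn, crosswise to the slot (distance between tkey and port below 0.006 m and angle between the x axis of tkey and the y axis of port, either way round below 0.26 rad), for 0.2 s.
3. the outer ring is turned to its stop with the key still seated crosswise (value of joint ring above 1.1 rad and distance between tkey and port below 0.006 m and angle between the x axis of tkey and the y axis of port, either way round below 0.3 rad), for 0.2 s.
At the end, for the whole second after the job is handed in: The T-key sits in the hub (collar's centre within 6 mm of the slot's middle at the top face, its axis within 7 degrees of the hub's), crosswise to the slot within 17 degrees and at rest, and the outer ring is within 0.1 rad of its stop (all of step 3 and angle between the z axis of tkey and the z axis of port, either way round below 0.12 rad and linear speed of tkey below 0.02 m/s); the robot touches nothing.
It fails at once if the blue pin is pulled from its pocket or pushed about (distance of blue_pin from where it was at the start of the episode above 0.02 m).
It fails at once if the oil can is knocked over or shoved (distance of oil_can from where it was at the start of the episode above 0.04 m or angle between oil_can's own z axis and vertical above 0.4 rad).
It fails at once if another bystander is shoved out of place (distance of any of spool_red, spool_tan, eyelets, beech, pliers from where it was at the start of the episode above 0.04 m).
It also fails if it takes over 61 s, if anything falls off the work surface, if the arm or the gripper's body presses on something with over 40 N, if the wrist force passes 120 N, or if a joint passes its speed limit or range.

## Working session

There is one attempt and no reset: what is moved stays moved. The work goes in short steps, Python scripts to look and compute and a tool call to move; the robot and the scene stay as the last step left them, time stands still between calls to the robot, and variables do not carry over. Pictures are saved under pics/ and viewed, and the job is handed in when it is done.

Besides the shell and the picture viewer there is one more tool, called after ">>>" by a JSON object that holds its "name" and its "arguments". carry_out: Moves the arm, as the interface text tells. Its arguments: {"type":"object","properties":{"commands":{"type":"array"},"grip":{"type":"number"}},"required":["commands"]}

```bash
ls; mkdir -p pics
python3 - <<'E'
from station import *
import cv2
print(sense())
for n in ["scene","top","wrist"]:
    c=calibration(n); print(n,c)
    im=capture(n); cv2.imwrite(f"pics/{n}0.png",im[:,:,::-1])
E
```

```text
pics
{'time_s': 0.0, 'joints': array([-5.46260559e+01,  2.20896173e+01,  3.79235639e-01, -2.82967369e-02,
       -6.84107385e+01, -1.48176386e+01]), 'joint_velocities': array([ 0.0024878 , -0.00183074, -0.03379085, -0.07948424, -0.00629226,
        0.0860656 ]), 'effort': array([ 9.20502462e-04, -3.90667927e+01,  1.87405801e+01,  4.22004104e+00,
        1.08268214e-02, -1.99803740e-04]), 'tcp_pos': array([ 0.21926705, -0.58462872,  0.22146973]), 'ee_rot': array([[-9.36391503e-01, -3.50956167e-01, -8.49312328e-04],
       [-3.50957182e-01,  9.36389395e-01,  1.98950582e-03],
       [ 9.70577212e-05,  2.16102860e-03, -9.99997660e-01]]), 'wrist_force': array([0.4511219 , 0.18761068, 0.43508477]), 'moment': array([-0.00266695, -0.00365539,  0.01089502]), 'gripper_width': 1.0025563672177003}
scene {'fx': 416.42385403788853, 'fy': 416.42385403788853, 'cx': 320.72337716738946, 'cy': 195.88203748083, 'dist': array([-0.01486704,  0.        ,  0.        ,  0.        ,  0.        ]), 'rvec': array([ 1.29062978, -2.35765554,  0.83843521]), 'tvec': array([0.35399749, 0.35673172, 0.90059465])}
top {'fx': 499.777866773689, 'fy': 499.777866773689, 'cx': 328.6812471464935, 'cy': 204.2133956270996, 'dist': array([-0.10390439,  0.        ,  0.        ,  0.        ,  0.        ]), 'rvec': array([ 2.16733406, -2.05080538,  0.20979216]), 'tvec': array([0.07902984, 0.52596628, 1.54560293])}
wrist {'fx': 276.2340354450609, 'fy': 276.2340354450609, 'cx': 319.2314220544345, 'cy': 198.51417791919658, 'dist': array([-0.03735016,  0.        ,  0.        ,  0.        ,  0.        ]), 'rvec': array([-1.6848523 , -2.42894443, -0.35694256]), 'tvec': array([ 0.62448595, -0.03395248,  0.39190374])}
```

View pics/scene0.png

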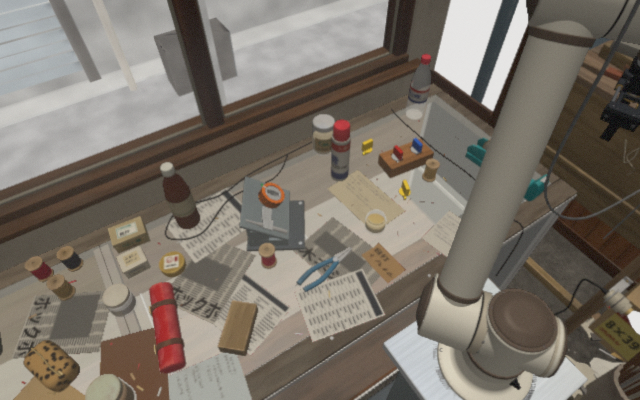

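View pics/top0.png

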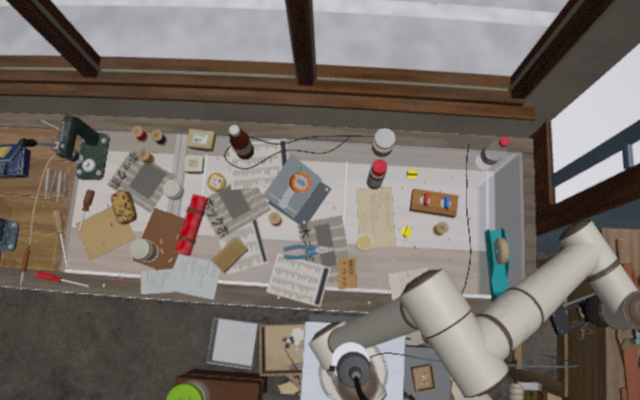

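View pics/wrist0.png

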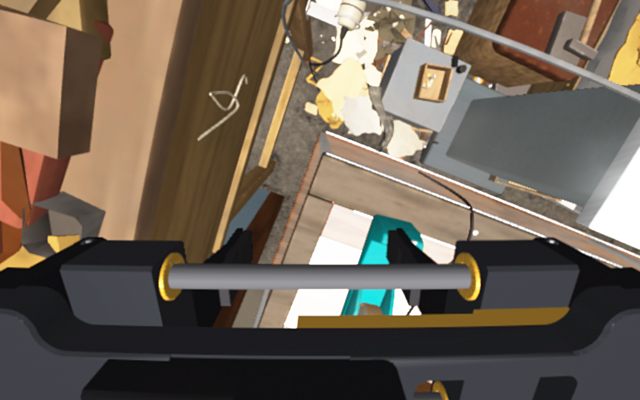

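The scene and top pictures show the rack (top ~(435,203)) with the red and blue handles, the stand with the orange ring (top ~(300,182)), and the can between them (377,172). Next I'll zoom in.

```bash
cat > h.py <<'E'
import numpy as np, cv2
from station import *
def cam(n):
    c=calibration(n); K=np.array([[c['fx'],0,c['cx']],[0,c['fy'],c['cy']],[0,0,1]]); R=cv2.Rodrigues(np.array(c['rvec']))[0]
    return K,np.array(c['dist']),R,np.array(c['tvec'])
def ray(C,uv):
    K,d,R,t=C
    p=cv2.undistortPoints(np.array([[uv]],float),K,d)[0,0]
    v=R.T@np.array([p[0],p[1],1]); return -R.T@t, v/np.linalg.norm(v)
def onplane(C,uv,z):
    o,v=ray(C,uv); return o+v*(z-o[2])/v[2]
def onpl(C,uv,p0,n):
    o,v=ray(C,uv); return o+v*(np.dot(p0-o,n)/np.dot(v,n))
def proj(C,P):
    K,d,R,t=C
    return cv2.projectPoints(np.array(P,float).reshape(-1,1,3),cv2.Rodrigues(R)[0],t,K,d)[0][:,0]
def tri(*cu):
    A=np.zeros((3,3));b=np.zeros(3)
    for C,uv in cu:
        o,v=ray(C,uv);M=np.eye(3)-np.outer(v,v);A+=M;b+=M@o
    p=np.linalg.solve(A,b)
    res=[np.linalg.norm((np.eye(3)-np.outer(ray(C,uv)[1],ray(C,uv)[1]))@(p-ray(C,uv)[0])) for C,uv in cu]
    return p,res
def crop(im,x0,y0,x1,y1,s,name):
    c=cv2.resize(im[y0:y1,x0:x1],None,fx=s,fy=s,interpolation=cv2.INTER_CUBIC); cv2.imwrite(name,c[:,:,::-1])
E
python3 - <<'E'
from h import *
t=cv2.imread('pics/top0.png')[:,:,::-1]; s=cv2.imread('pics/scene0.png')[:,:,::-1]
a=cv2.resize(t[145:245,260:360],None,fx=4,fy=4,interpolation=cv2.INTER_CUBIC)
b=cv2.resize(t[150:250,370:470],None,fx=4,fy=4,interpolation=cv2.INTER_CUBIC)
cv2.imwrite('pics/t1.png',np.hstack([a,b])[:,:,::-1])
a=cv2.resize(s[160:260,225:325],None,fx=4,fy=4,interpolation=cv2.INTER_CUBIC)
b=cv2.resize(s[110:210,350:450],None,fx=4,fy=4,interpolation=cv2.INTER_CUBIC)
cv2.imwrite('pics/s1.png',np.hstack([a,b])[:,:,::-1])
E
```

```text
(no output)
```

View pics/t1.png

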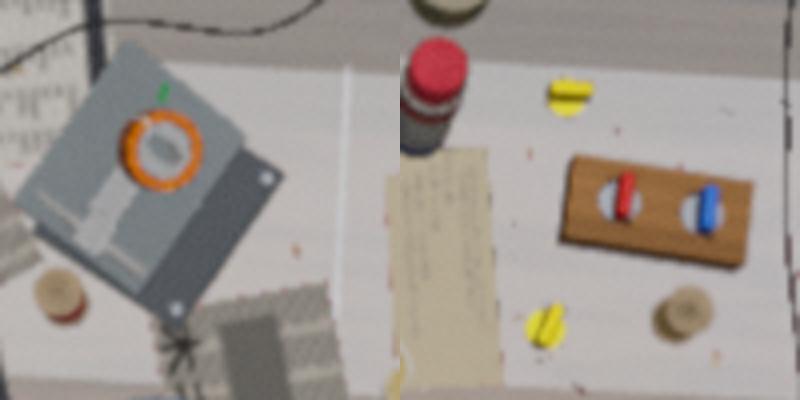

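View pics/s1.png

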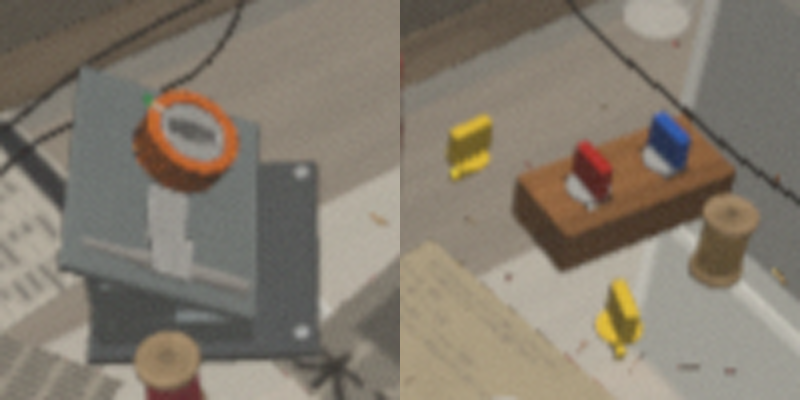

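Run:
```python
from h import *
T=cam('top');S=cam('scene')
print('cams',-T[2].T@T[3],-S[2].T@S[3])
t=cv2.imread('pics/top0.png'); s=cv2.imread('pics/scene0.png')
R=lambda x,y:(370+(x-400)/4,150+y/4); L=lambda x,y:(260+x/4,145+y/4)
RS=lambda x,y:(350+(x-400)/4,110+y/4); LS=lambda x,y:(225+x/4,160+y/4)
c=[onplane(T,R(*p),.04) for p in [(574,157),(753,182),(743,266),(562,242)]]
print('rack',c); print([np.linalg.norm(c[i]-c[(i+1)%4]) for i in range(4)])
print('rack ctr',np.mean(c,0))
for a,b in [((566,195),None)]:pass
def mask(im,lo,hi,box):
    h=cv2.cvtColor(im,cv2.COLOR_BGR2HSV);m=cv2.inRange(h,lo,hi)
    k=np.zeros_like(m);x0,y0,x1,y1=box;k[y0:y1,x0:x1]=255;m&=k
    return m
for nm,lo,hi in [('red',(0,150,80),(6,255,255)),('blue',(108,130,80),(125,255,255))]:
  for n,im,box in [('top',t,(415,180,465,230)),('scene',s,(385,125,430,170))]:
    m=mask(im,lo,hi,box);y,x=np.nonzero(m)
    r=cv2.minAreaRect(np.c_[x,y].astype(np.float32)); print(nm,n,len(x),x.mean(),y.mean(),r)
for n,im,box in [('top',t,(280,160,330,200)),('scene',s,(250,175,290,215))]:
    m=mask(im,(5,150,120),(18,255,255),box);y,x=np.nonzero(m)
    print('orange',n,len(x),x.min(),x.max(),y.min(),y.max(),x.mean(),y.mean())
# slot centre tri
print('slot',tri((T,L(163,150)),(S,LS(191,131))))
print('green',tri((T,L(163,92)),(S,LS(148,99))))
print('handletop red',tri((T,R(626,182)),(S,RS(592,162))))
print('foot screws',[onplane(T,L(*p),.01) for p in [(267,178),(176,309)]])
print('foot screws',[onplane(S,LS(*p),.01) for p in [(302,172),(302,331)]])
print('bed corners', [tri((T,L(*a)),(S,LS(*b))) for a,b in [((128,42),(82,68)),((244,138),(258,124)),((158,305),(252,316)),((16,203),(62,266))]])
```

```text
cams [0.19472748 0.08723755 1.62056949] [-0.05783458  0.45428847  0.92407771]
rack [array([ 0.58876138, -0.16520753,  0.04      ]), array([ 0.57607352, -0.31256215,  0.04      ]), array([ 0.50586933, -0.30453951,  0.04      ]), array([ 0.51761891, -0.15691448,  0.04      ])]
[np.float64(0.1478998538895346), np.float64(0.07066110340506196), np.float64(0.14809187410149127), np.float64(0.07162420630121438)]
rack ctr [ 0.54708079 -0.23480592  0.04      ]
red top 36 425.75 198.19444444444446 ((425.9053955078125, 198.56756591796875), (3.2879798412323, 11.343530654907227), 9.462321281433105)
red scene 47 398.5531914893617 150.59574468085106 ((398.0000305175781, 150.99998474121094), (11.31370735168457, 5.656853675842285), 45.0)
blue top 33 446.45454545454544 201.87878787878788 ((446.5, 202.0), (10.0, 3.0), 90.0)
blue scene 36 417.52777777777777 142.83333333333334 ((418.11322021484375, 143.60379028320312), (12.04394245147705, 4.662171840667725), 60.945396423339844)
orange top 109 291 309 173 191 299.48623853211006 182.36697247706422
orange scene 137 262 283 183 203 272.7153284671533 193.38686
[... 386 characters left out ...]
525)])
foot screws [array([0.57939288, 0.11767892, 0.01      ]), array([0.46545608, 0.18575614, 0.01      ])]
foot screws [array([0.58120637, 0.11595992, 0.01      ]), array([0.46828931, 0.18327562, 0.01      ])]
bed corners [(array([0.65809669, 0.23134213, 0.11609412]), [np.float64(0.0004568149260334336), np.float64(0.00045681492603344876)]), (array([0.60034946, 0.13718249, 0.05672999]), [np.float64(3.7268555375619845e-05), np.float64(3.726855537557731e-05)]), (array([0.46886533, 0.20635844, 0.04274833]), [np.float64(0.010150948666654643), np.float64(0.010150948666654572)]), (array([0.52499977, 0.30964745, 0.11220492]), [np.float64(0.0008946499065585697), np.float64(0.000894649906558635)])]
```

```bash
cat >> h.py <<'E'
from scipy.spatial.transform import Rotation as Ro
def plan(pos,R,n=5,p0=None,R0=None):
    """split into n rows, constant world velocity; prints tool-frame rows"""
    s=sense(); p0=s['tcp_pos'] if p0 is None else p0; R0=s['ee_rot'] if R0 is None else R0
    rv=(Ro.from_matrix(R0).inv()*Ro.from_matrix(R)).as_rotvec()
    rows=[]
    for i in range(n):
        Ri=R0@Ro.from_rotvec(rv*i/n).as_matrix()
        rows.append(np.r_[Ri.T@((np.array(pos)-p0)/n)*1000, rv/n])
    rows=np.array(rows)
    print('dist mm',np.linalg.norm(np.array(pos)-p0)*1000,'deg',np.degrees(np.linalg.norm(rv)))
    print(np.array2string(np.round(rows,[1,1,1,4,4,4]) if 0 else np.c_[np.round(rows[:,:3],1),np.round(rows[:,3:],4)],suppress_small=True,separator=', '))
    return rows
def Rdown(yaw_y):
    a=np.radians(yaw_y); y=np.array([np.cos(a),np.sin(a),0]); z=np.array([0,0,-1.]); return np.c_[np.cross(y,z),y,z]
E
python3 - <<'E'
from h import *
W=cam('wrist'); s=sense(); c=-W[2].T@W[3]
print('cam in tool',s['ee_rot'].T@(c-s['tcp_pos'])*1000); print('cam axes in tool',s['ee_rot'].T@W[2].T)
print('tcp px',proj(W,[s['tcp_pos']]))
plan([0.52,-0.215,0.23],Rdown(85.2),10)
E
```

```text
cam in tool [  80.28720688   -0.26631005 -162.62642137]
cam axes in tool [[-5.36607795e-04 -9.58002772e-01 -2.86758435e-01]
 [ 9.99999782e-01 -4.03604597e-04 -5.22925697e-04]
 [ 3.85227245e-04 -2.86758653e-01  9.58002780e-01]]
tcp px [[319.80552213 245.24067632]]
dist mm 476.65365008924044 deg 25.351112693331835
[[-41.1   ,  24.1   ,  -0.8   ,   0.0002,  -0.    ,   0.0442],
 [-40.    ,  25.9   ,  -0.8   ,   0.0002,  -0.    ,   0.0442],
 [-38.8   ,  27.6   ,  -0.8   ,   0.0002,  -0.    ,   0.0442],
 [-37.6   ,  29.3   ,  -0.8   ,   0.0002,  -0.    ,   0.0442],
 [-36.3   ,  30.9   ,  -0.8   ,   0.0002,  -0.    ,   0.0442],
 [-34.8   ,  32.5   ,  -0.8   ,   0.0002,  -0.    ,   0.0442],
 [-33.4   ,  34.    ,  -0.8   ,   0.0002,  -0.    ,   0.0442],
 [-31.8   ,  35.5   ,  -0.8   ,   0.0002,  -0.    ,   0.0442],
 [-30.2   ,  36.8   ,  -0.8   ,   0.0002,  -0.    ,   0.0442],
 [-28.6   ,  38.1   ,  -0.8   ,   0.0002,  -0.    ,   0.0442]]
```

>>> {"name": "carry_out", "arguments": {"commands": [-41,24,-1,0,0,0.044,-40,26,-1,0,0,0.044,-39,28,-1,0,0,0.044,-38,29,-1,0,0,0.044,-36,31,-1,0,0,0.044], "grip": 60}}

```text
time_s: 0.78
tcp_pos: [0.372, -0.3967, 0.2242]
ee_rot: [[-0.992, -0.124, -0.003], [-0.124, 0.992, 0.005], [0.003, 0.005, -1.0]]
wrist_force: [1.3, -0.8, 0.3]
gripper_width: 0.698
```

>>> {"name": "carry_out", "arguments": {"commands": [-35,33,-1,0,0,0.044,-33,34,-1,0,0,0.044,-32,36,-1,0,0,0.044,-30,37,-1,0,0,0.044,-29,38,-1,0,0,0.044]}}

```text
time_s: 1.4
tcp_pos: [0.5287, -0.2058, 0.2289]
ee_rot: [[-0.995, 0.103, -0.005], [0.103, 0.995, 0.005], [0.005, 0.005, -1.0]]
wrist_force: [1.2, -0.5, -0.5]
gripper_width: 0.69
```

Run:
```python
from h import *
s=sense();print(s['time_s'],s['tcp_pos'],s['ee_rot'],s['joints'])
im=capture('wrist');cv2.imwrite('pics/w1.png',im[:,:,::-1])
```

```text
1.4 [ 0.52873981 -0.20580765  0.2288903 ] [[-0.99470177  0.10269228 -0.00476298]
 [ 0.1026659   0.99470076  0.00548788]
 [ 0.0053013   0.00496981 -0.9999736 ]] [ -5.0726084   16.37328107  -6.86772815  -0.31390056 -67.05893569
 -90.69782492]
```

View pics/w1.png

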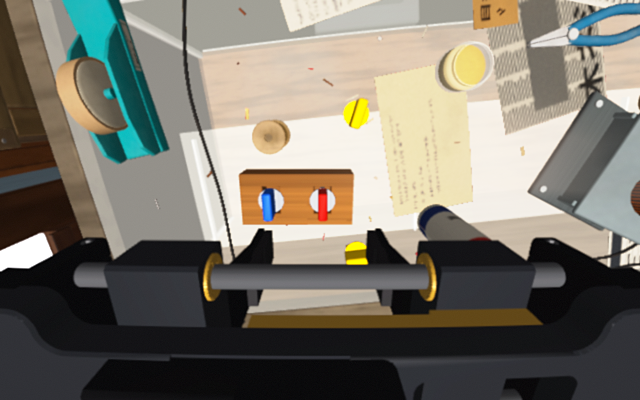

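The wrist view shows the red handle at about (322,204), the blue at (267,204) and the rack around (297,197). I'll measure it.

Run:
```python
from h import *
W=cam('wrist');im=cv2.imread('pics/w1.png')
h=cv2.cvtColor(im,cv2.COLOR_BGR2HSV)
m=cv2.inRange(h,(0,180,60),(8,255,255))|cv2.inRange(h,(172,180,60),(180,255,255));m[:, :300]=0;m[:,345:]=0;m[:170]=0;m[230:]=0
y,x=np.nonzero(m);print(len(x),x.min(),x.max(),y.min(),y.max(),cv2.minAreaRect(np.c_[x,y].astype(np.float32)))
b=cv2.resize(im[160:240,230:370],None,fx=5,fy=5,interpolation=cv2.INTER_CUBIC);cv2.imwrite('pics/w1z.png',b)
```

```text
264 318 327 189 220 ((322.5, 204.5), (31.0, 9.0), 90.0)
```

View pics/w1z.png

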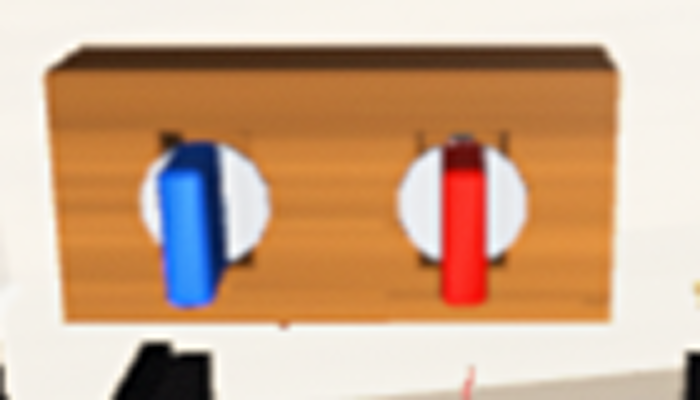

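Run:
```python
from h import *
W=cam('wrist');f=lambda x,y:(230+x/5-.4,160+y/5-.4)
c=[onplane(W,f(*p),.074) for p in [(444,168),(484,168),(487,303),(443,303)]];print(c,np.mean(c,0))
d=(c[0]+c[1]-c[2]-c[3])/2;print('len',np.linalg.norm(d),'x-axis yaw',np.degrees(np.arctan2(-d[1],-d[0])))
print('collar',onplane(W,f(462,203),.043))
k=[onplane(W,f(*p),.04) for p in [(45,72),(619,72),(610,321),(64,321)]];print(k,np.mean(k,0)); e=k[1]-k[0]+k[2]-k[3]
print('rack y yaw',np.degrees(np.arctan2(e[1],e[0])))
```

```text
[array([ 0.54027517, -0.20455233,  0.074     ]), array([ 0.54124828, -0.19506227,  0.074     ]), array([ 0.57556707, -0.19753378,  0.074     ]), array([ 0.57445749, -0.20828463,  0.074     ])] [ 0.557887   -0.20135825  0.074     ]
len 0.034390727098790305 x-axis yaw -5.1748844317852605
collar [ 0.55879855 -0.20159586  0.043     ]
[array([ 0.51336859, -0.30567376,  0.04      ]), array([ 0.52857162, -0.15770687,  0.04      ]), array([ 0.59738469, -0.16468984,  0.04      ]), array([ 0.58214952, -0.31316836,  0.04      ])] [ 0.5553686  -0.23530971  0.04      ]
rack y yaw 84.13757081319932
```

Run:
```python
from h import *
s=sense();print(s['time_s'],s['tcp_pos'],s['joint_velocities'])
W=cam('wrist');im=capture('wrist')[:,:,::-1];cv2.imwrite('pics/w2.png',im)
b=cv2.resize(im[160:240,230:370],None,fx=5,fy=5,interpolation=cv2.INTER_CUBIC);cv2.imwrite('pics/w2z.png',b)
np.save('W2.npy',np.array([*W[2].ravel(),*W[3]]))
s=sense();print(s['time_s'],s['tcp_pos'],s['joint_velocities'])
```

```text
1.45 [ 0.5324405  -0.2026268   0.22868412] [-3.2452055  -0.65418821 -1.8187187   0.5558741  -0.12652968  9.98641196]
1.5 [ 0.53054696 -0.2042622   0.22850306] [-3.12112941 -1.03601267 -2.05237824  0.27218452 -1.03416818  3.22563277]
```

View pics/w2z.png

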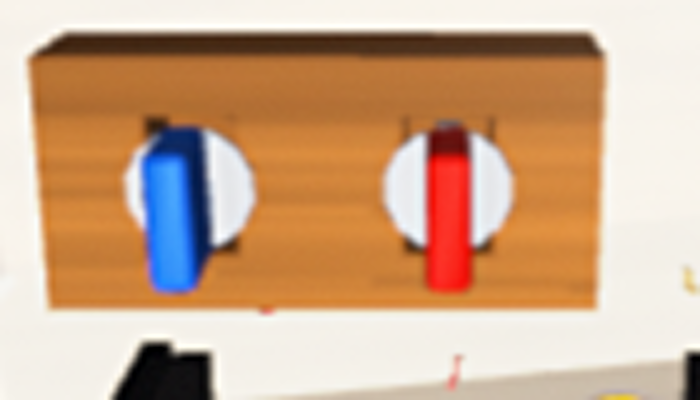

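Run:
```python
from h import *
K,d,_,_=cam('wrist');a=np.load('W2.npy');W=(K,d,a[:9].reshape(3,3),a[9:])
f=lambda x,y:(230+x/5-.4,160+y/5-.4)
c=[onplane(W,f(*p),.074) for p in [(429,153),(469,153),(471,290),(427,290)]];print(np.mean(c,0))
d=(c[0]+c[1]-c[2]-c[3])/2;print('len',np.linalg.norm(d),'x-axis yaw',np.degrees(np.arctan2(-d[1],-d[0])))
print('collar',onplane(W,f(448,188),.043))
k=[onplane(W,f(*p),.04) for p in [(29,58),(605,56),(597,307),(48,308)]];print(k,np.mean(k,0)); e=k[1]-k[0]+k[2]-k[3]
print('rack y yaw',np.degrees(np.arctan2(e[1],e[0])))
s=sense();p=s['tcp_pos'];print(p)
```

```text
[ 0.55397109 -0.20473572  0.074     ]
len 0.034682815909666306 x-axis yaw -5.7625189869442375
collar [ 0.55432208 -0.20485413  0.043     ]
[array([ 0.50930714, -0.30914   ,  0.04      ]), array([ 0.52401209, -0.16103049,  0.04      ]), array([ 0.59293227, -0.16794541,  0.04      ]), array([ 0.57795693, -0.31683964,  0.04      ])] [ 0.55105211 -0.23873889  0.04      ]
rack y yaw 84.29324295598654
[ 0.53054696 -0.2042622   0.22850306]
```

Run:
```python
from h import *
plan([0.552,-0.203,0.135],Rdown(84.6),3)
```

```text
dist mm 95.94085355963492 deg 0.4383925661850085
[[-7.2   ,  1.    , 31.1   ,  0.0018, -0.0015, -0.0011],
 [-7.2   ,  1.    , 31.1   ,  0.0018, -0.0015, -0.0011],
 [-7.1   ,  1.    , 31.2   ,  0.0018, -0.0015, -0.0011]]
```

>>> {"name": "carry_out", "arguments": {"commands": [-7,1,31,0.002,-0.0015,-0.001,-7,1,31,0.002,-0.0015,-0.001,-7,1,31,0.002,-0.0015,-0.001,0,0,0,0,0,0,0,0,0,0,0,0]}}

```text
time_s: 2.12
tcp_pos: [0.5519, -0.2031, 0.134]
ee_rot: [[-0.996, 0.092, 0.0], [0.092, 0.996, -0.001], [-0.001, -0.001, -1.0]]
wrist_force: [-0.2, -0.6, -0.2]
gripper_width: 0.692
```

Run:
```python
from h import *
s=sense();print(s['time_s'],s['tcp_pos'],s['ee_rot'],np.abs(s['joint_velocities']).max())
W=cam('wrist');im=capture('wrist')[:,:,::-1];cv2.imwrite('pics/w3.png',im)
np.save('W3.npy',np.array([*W[2].ravel(),*W[3]]))
b=cv2.resize(im[170:290,240:400],None,fx=5,fy=5,interpolation=cv2.INTER_CUBIC);cv2.imwrite('pics/w3z.png',b)
s=sense();print(s['time_s'],s['tcp_pos'],np.abs(s['joint_velocities']).max())
```

```text
2.125 [ 0.55191082 -0.20312587  0.13398417] [[-9.95728830e-01  9.23249971e-02  4.37685054e-04]
 [ 9.23242843e-02  9.95727956e-01 -1.43703111e-03]
 [-5.68489137e-04 -1.39048435e-03 -9.99998872e-01]] 0.8384385290716846
2.175 [ 0.55172604 -0.20297939  0.13390747] 0.6252954138316088
```

View pics/w3z.png

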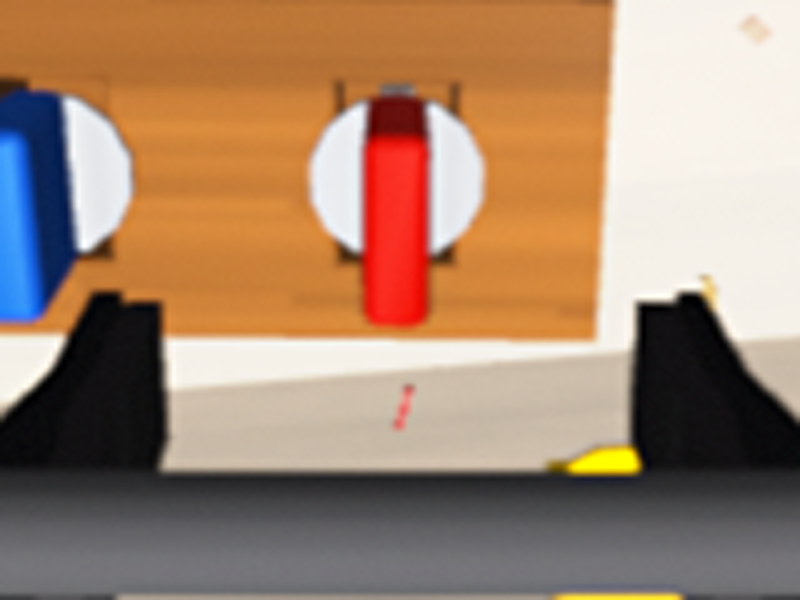

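Run:
```python
from h import *
K,d,_,_=cam('wrist');a=np.load('W3.npy');W=(K,d,a[:9].reshape(3,3),a[9:])
f=lambda x,y:(240+x/5-.4,170+y/5-.4)
c=[onplane(W,f(*p),.074) for p in [(365,135),(428,135),(427,326),(366,326)]];print(np.mean(c,0))
d=(c[0]+c[1]-c[2]-c[3])/2;print('len',np.linalg.norm(d),np.linalg.norm(c[0]-c[1]),'x-axis yaw',np.degrees(np.arctan2(-d[1],-d[0])))
print('collar',onplane(W,f(397,181),.043))
s=sense();t=s['ee_rot'].T@(np.mean(c,0)-s['tcp_pos']);print('handle in tool',t*1000)
plan([0.5515,-0.203,0.047],Rdown(84.6),3)
```

```text
[ 0.55424908 -0.2046757   0.074     ]
len 0.034884600601630164 0.010579236794233789 x-axis yaw -5.34786925562273
collar [ 0.55513774 -0.20475358  0.043     ]
handle in tool [-2.64322678 -1.39491885 59.91006087]
dist mm 86.907763539048 deg 0.10752431028546865
[[ 0.1   ,  0.    , 29.    , -0.0003,  0.0001,  0.0005],
 [ 0.1   ,  0.    , 29.    , -0.0003,  0.0001,  0.0005],
 [ 0.1   , -0.    , 29.    , -0.0003,  0.0001,  0.0005]]
```

>>> {"name": "carry_out", "arguments": {"commands": [-1.5,-1,29,0,0,0,0,0,29,0,0,0,0,0,29,0,0,0,0,0,0,0,0,0]}}

```text
time_s: 2.68
tcp_pos: [0.5572, -0.2058, 0.0525]
ee_rot: [[-0.996, 0.093, 0.014], [0.093, 0.996, -0.003], [-0.014, -0.002, -1.0]]
wrist_force: [0.1, -0.0, -0.3]
gripper_width: 0.69
```

>>> {"name": "carry_out", "arguments": {"commands": [0,0,0,0,0,0,0,0,0,0,0,0,0,0,0,0,0,0,0,0,0,0,0,0], "grip": 0}}

```text
time_s: 3.18
tcp_pos: [0.5605, -0.2065, 0.0583]
ee_rot: [[-0.995, 0.092, 0.024], [0.092, 0.996, -0.005], [-0.024, -0.003, -1.0]]
wrist_force: [-0.2, 1.0, -0.5]
gripper_width: 0.324
```

Run:
```python
from h import *
s=sense();print(s)
im=capture('wrist')[:,:,::-1];cv2.imwrite('pics/w4.png',im)
s=sense();print(s['tcp_pos'],s['gripper_width'],s['joint_velocities'])
```

```text
{'time_s': 3.175, 'joints': array([ -4.61442746,  28.07372973, -16.27282157,   0.24748238,
       -44.27743739, -90.83677175]), 'joint_velocities': array([-0.05110157, -0.55174768,  0.24920743,  0.06809611, -0.29774699,
        0.06997441]), 'effort': array([-4.30232787e-03, -3.98831248e+01,  1.44384447e+01,  3.22901420e+00,
       -2.45630852e-02,  1.08650693e-03]), 'tcp_pos': array([ 0.56053402, -0.20648686,  0.05832008]), 'ee_rot': array([[-0.99547814,  0.09198741,  0.02369772],
       [ 0.09189557,  0.99575641, -0.00493798],
       [-0.02405139, -0.00273794, -0.99970697]]), 'wrist_force': array([-0.18005109,  1.04257924, -0.53141189]), 'moment': array([-0.01119638, -0.00808793,  0.04439045]), 'gripper_width': 0.3235439708217587}
[ 0.5605796  -0.2065146   0.05831124] 0.27213709490655885 [ 0.0650542   0.42537888 -0.14442143  0.02982967  0.0512557   0.01966712]
```

View pics/w4.png

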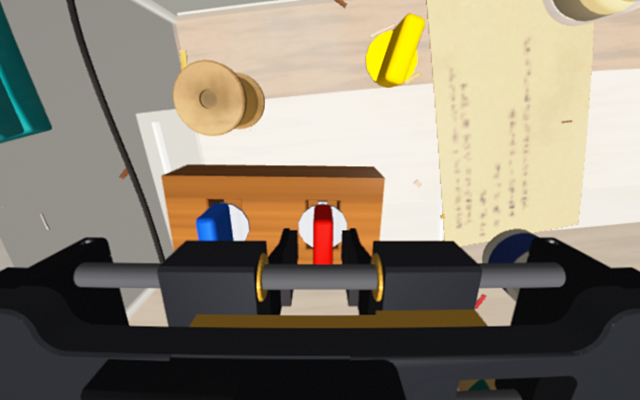

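Run:
```python
from h import *
plan([0.553,-0.2045,0.047],Rdown(84.6),2)
```

```text
dist mm 13.764196394832647 deg 1.3959922895065988
[[ 4.    ,  0.7   ,  5.6   , -0.0014,  0.0121,  0.0011],
 [ 3.9   ,  0.7   ,  5.6   , -0.0014,  0.0121,  0.0011]]
```

>>> {"name": "carry_out", "arguments": {"commands": [4,0.7,5.6,-0.0014,0.012,0.001,4,0.7,5.6,-0.0014,0.012,0.001], "grip": 50}}

```text
time_s: 3.48
tcp_pos: [0.5527, -0.2043, 0.0468]
ee_rot: [[-0.996, 0.094, -0.0], [0.094, 0.996, 0.0], [0.0, 0.0, -1.0]]
wrist_force: [0.2, 0.0, -0.6]
gripper_width: 0.421
```

Run:
```python
from h import *
plan([0.553,-0.2045,0.047],Rdown(84.6),1);s=sense();print(s['tcp_pos'],s['joints'],s['wrist_force'],s['joint_velocities'])
```

```text
dist mm 0.4355018712182007 deg 0.029288655784041058
[[-0.3   , -0.2   , -0.2   ,  0.0002, -0.0004,  0.0001]]
[ 0.55270787 -0.20427289  0.04677034] [-4.55607480e+00  2.88824837e+01 -1.68334336e+01 -2.05514551e-02
 -4.43091298e+01 -9.08242692e+01] [ 0.18176929  0.02284017 -0.58891408] [ 0.31177563  3.34774034 -2.28459099 -1.11467953 -0.12309914  0.07495895]
```

>>> {"name": "carry_out", "arguments": {"commands": [0,0,0,0,0,0,0,0,0,0,0,0], "grip": 0}}

```text
time_s: 3.72
tcp_pos: [0.552, -0.2042, 0.0456]
ee_rot: [[-0.996, 0.094, -0.003], [0.094, 0.996, 0.001], [0.003, 0.0, -1.0]]
wrist_force: [-0.7, -0.4, 0.2]
gripper_width: 0.35
```

>>> {"name": "carry_out", "arguments": {"commands": [-0.5,0,-0.7,0,-0.003,0,0,0,0,0,0,0]}}

```text
time_s: 3.98
tcp_pos: [0.5526, -0.2042, 0.0464]
ee_rot: [[-0.996, 0.094, 0.0], [0.094, 0.996, 0.0], [-0.0, 0.0, -1.0]]
wrist_force: [-0.2, -0.2, -0.6]
gripper_width: 0.135
```

>>> {"name": "carry_out", "arguments": {"commands": [0,0,0,0,0,0]}}

```text
time_s: 4.1
tcp_pos: [0.5526, -0.2042, 0.0464]
ee_rot: [[-0.996, 0.094, 0.001], [0.094, 0.996, 0.0], [-0.0, 0.0, -1.0]]
wrist_force: [0.1, 0.5, -0.9]
gripper_width: 0.135
```

```bash
cat >> h.py <<'E'
def port_axes(yaw=59.3):
    a=np.radians(yaw); c,s=np.cos(a),np.sin(a); q=np.sqrt(3)/2
    px=np.array([q*c,q*s,.5]); pz=np.array([-.5*c,-.5*s,q]); py=np.cross(pz,px); return px,py,pz
def Rport(yaw=59.3):
    px,py,pz=port_axes(yaw); return np.c_[-px,py,-pz]
E
python3 - <<'E'
from h import *
s=sense();R0=s['ee_rot'];p=s['tcp_pos']
px,py,pz=port_axes(); port=np.array([.5715,.1975,.115])
tgt=port+pz*.12;print(tgt)
up=p+[0,0,.25];plan(up,R0,5)
plan(tgt,Rport(),10,up,R0)
E
```

```text
[0.54086742 0.14590886 0.21892305]
dist mm 249.99999999999997 deg 0.0
[[ -0.,   0., -50.,   0.,   0.,   0.],
 [ -0.,   0., -50.,   0.,   0.,   0.],
 [ -0.,   0., -50.,   0.,   0.,   0.],
 [ -0.,   0., -50.,   0.,   0.,   0.],
 [ -0.,   0., -50.,   0.,   0.,   0.]]
dist mm 358.7995972053568 deg 70.60922051075559
[[  4.5   ,  34.7   ,   7.8   ,  -0.0295,  -0.0466,  -0.1102],
 [  1.    ,  34.8   ,   8.7   ,  -0.0295,  -0.0466,  -0.1102],
 [ -2.4   ,  34.5   ,   9.7   ,  -0.0295,  -0.0466,  -0.1102],
 [ -5.7   ,  33.7   ,  10.9   ,  -0.0295,  -0.0466,  -0.1102],
 [ -8.8   ,  32.6   ,  12.2   ,  -0.0295,  -0.0466,  -0.1102],
 [-11.7   ,  31.1   ,  13.6   ,  -0.0295,  -0.0466,  -0.1102],
 [-14.3   ,  29.2   ,  15.1   ,  -0.0295,  -0.0466,  -0.1102],
 [-16.7   ,  27.    ,  16.7   ,  -0.0295,  -0.0466,  -0.1102],
 [-18.7   ,  24.5   ,  18.3   ,  -0.0295,  -0.0466,  -0.1102],
 [-20.4   ,  21.8   ,  19.9   ,  -0.0295,  -0.0466,  -0.1102]]
```

>>> {"name": "carry_out", "arguments": {"commands": [0,0,-25,0,0,0,0,0,-50,0,0,0,0,0,-50,0,0,0,0,0,-50,0,0,0,0,0,-50,0,0,0]}}

```text
time_s: 4.72
tcp_pos: [0.5495, -0.2037, 0.272]
ee_rot: [[-0.995, 0.095, -0.013], [0.095, 0.995, 0.003], [0.014, 0.002, -1.0]]
wrist_force: [1.7, 0.2, -0.2]
gripper_width: 0.133
```

Run:
```python
from h import *
s=sense();print(s['tcp_pos'],s['wrist_force'],s['gripper_width'])
px,py,pz=port_axes(); port=np.array([.5715,.1975,.115])
plan(port+pz*.12,Rport(),10)
C=onplane(cam('top'),(370+40/4,150+68/4),.2);print('can top',C)
```

```text
[ 0.54951347 -0.20369988  0.27195907] [ 1.66933153  0.18265794 -0.19825035] 0.13255098430050213
dist mm 353.7143553224266 deg 70.95233991676812
[[  4.1   ,  34.7   ,   5.4   ,  -0.0287,  -0.0477,  -0.1106],
 [  0.5   ,  34.8   ,   6.3   ,  -0.0287,  -0.0477,  -0.1106],
 [ -3.    ,  34.5   ,   7.4   ,  -0.0287,  -0.0477,  -0.1106],
 [ -6.4   ,  33.7   ,   8.6   ,  -0.0287,  -0.0477,  -0.1106],
 [ -9.6   ,  32.6   ,   9.9   ,  -0.0287,  -0.0477,  -0.1106],
 [-12.6   ,  31.    ,  11.3   ,  -0.0287,  -0.0477,  -0.1106],
 [-15.4   ,  29.1   ,  12.9   ,  -0.0287,  -0.0477,  -0.1106],
 [-17.8   ,  26.9   ,  14.5   ,  -0.0287,  -0.0477,  -0.1106],
 [-19.9   ,  24.4   ,  16.1   ,  -0.0287,  -0.0477,  -0.1106],
 [-21.7   ,  21.6   ,  17.8   ,  -0.0287,  -0.0477,  -0.1106]]
can top [ 0.61093766 -0.03912115  0.2       ]
```

>>> {"name": "carry_out", "arguments": {"commands": [4,35,0,-0.029,-0.048,-0.11,1,35,0,-0.029,-0.048,-0.11,-2,35,0,-0.029,-0.048,-0.11,-4,34,0,-0.029,-0.048,-0.11,-6,33,5,-0.029,-0.048,-0.11]}}

```text
time_s: 5.35
tcp_pos: [0.5358, -0.0279, 0.2819]
ee_rot: [[-0.862, -0.463, 0.206], [-0.429, 0.883, 0.19], [-0.27, 0.075, -0.96]]
wrist_force: [-0.1, 0.1, -0.5]
gripper_width: 0.134
```

Run:
```python
from h import *
s=sense();print(s['tcp_pos'],s['wrist_force'],s['gripper_width'],s['joints'])
px,py,pz=port_axes(); port=np.array([.5715,.1975,.115])
plan(port+pz*.12,Rport(),5)
```

```text
[ 0.53580211 -0.02791649  0.2819291 ] [-0.11734923  0.14885779 -0.5058623 ] 0.13436753858223818 [  8.76386372   5.82893322 -10.54307959 -10.3692229  -60.40387489
 -67.58575976]
dist mm 184.96127171005003 deg 34.38004729348458
[[-12.4   ,  29.3   ,  18.9   ,  -0.0294,  -0.0444,  -0.1076],
 [-14.6   ,  27.2   ,  20.3   ,  -0.0294,  -0.0444,  -0.1076],
 [-16.4   ,  25.    ,  21.8   ,  -0.0294,  -0.0444,  -0.1076],
 [-18.    ,  22.4   ,  23.3   ,  -0.0294,  -0.0444,  -0.1076],
 [-19.2   ,  19.7   ,  24.7   ,  -0.0294,  -0.0444,  -0.1076]]
```

>>> {"name": "carry_out", "arguments": {"commands": [-12,29,19,-0.029,-0.044,-0.108,-15,27,20,-0.029,-0.044,-0.108,-16,25,22,-0.029,-0.044,-0.108,-18,22,23,-0.029,-0.044,-0.108,-19,20,20,-0.029,-0.044,-0.108]}}

```text
time_s: 5.98
tcp_pos: [0.5354, 0.1486, 0.2229]
ee_rot: [[-0.422, -0.87, 0.255], [-0.753, 0.493, 0.436], [-0.505, -0.008, -0.863]]
wrist_force: [0.1, 0.3, -1.3]
gripper_width: 0.133
```

Run:
```python
from h import *
s=sense();print(s['tcp_pos'],s['wrist_force'],s['gripper_width'],s['joints'])
px,py,pz=port_axes(); port=np.array([.5715,.1975,.115])
plan(port+pz*.12,Rport(),2)
```

```text
[0.53536734 0.14859287 0.2228644 ] [ 0.10294537  0.30739251 -1.25368714] 0.13348947807484152 [ 20.05306775   7.70546499 -15.61183696 -26.76346125 -45.65605669
 -34.12463104]
dist mm 7.279360192035003 deg 1.2935798922423896
[[ 0.8   , -3.    ,  1.8   ,  0.0016,  0.003 ,  0.0108],
 [ 0.8   , -3.    ,  1.8   ,  0.0016,  0.003 ,  0.0108]]
```

>>> {"name": "carry_out", "arguments": {"commands": [1,-3,1.8,0.0016,0.003,0.011,1,-3,1.8,0.0016,0.003,0.011,0,0,0,0,0,0,0,0,0,0,0,0]}}

```text
time_s: 6.48
tcp_pos: [0.5404, 0.1446, 0.2182]
ee_rot: [[-0.446, -0.858, 0.254], [-0.744, 0.513, 0.428], [-0.497, 0.002, -0.867]]
wrist_force: [0.4, 0.1, -0.7]
gripper_width: 0.136
```

```bash
cat >> h.py <<'E'
def snap(name):
    s=sense();W=cam('wrist');im=capture('wrist')[:,:,::-1].copy();cv2.imwrite(f'pics/{name}.png',im)
    np.save(f'{name}.npy',np.array([*W[2].ravel(),*W[3],*s['tcp_pos'],*s['ee_rot'].ravel()]))
    print(s['time_s'],s['tcp_pos'],np.abs(s['joint_velocities']).max()); return im
def load(name):
    a=np.load(f'{name}.npy');K,d,_,_=cam('wrist');return (K,d,a[:9].reshape(3,3),a[9:12]),a[12:15],a[15:].reshape(3,3)
E
python3 - <<'E'
from h import *
im=snap('w5')
E
```

```text
6.475 [0.54039781 0.14456979 0.21819964] 0.34085237402704416
```

View pics/w5.png

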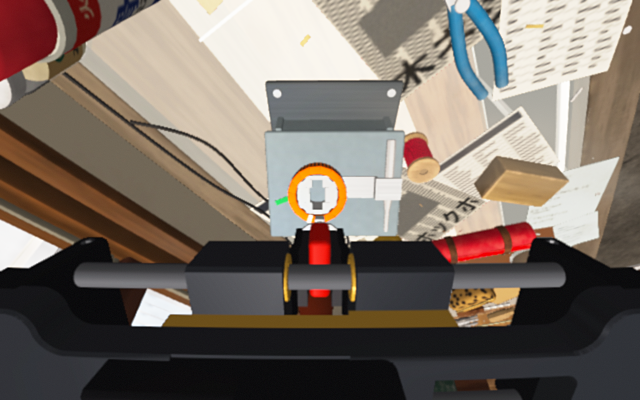

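Run:
```python
from h import *
im=cv2.imread('pics/w5.png')
b=cv2.resize(im[150:310,240:400],None,fx=5,fy=5,interpolation=cv2.INTER_CUBIC)[:600];cv2.imwrite('pics/w5z.png',b)
```

```text
(no output)
```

View pics/w5z.png

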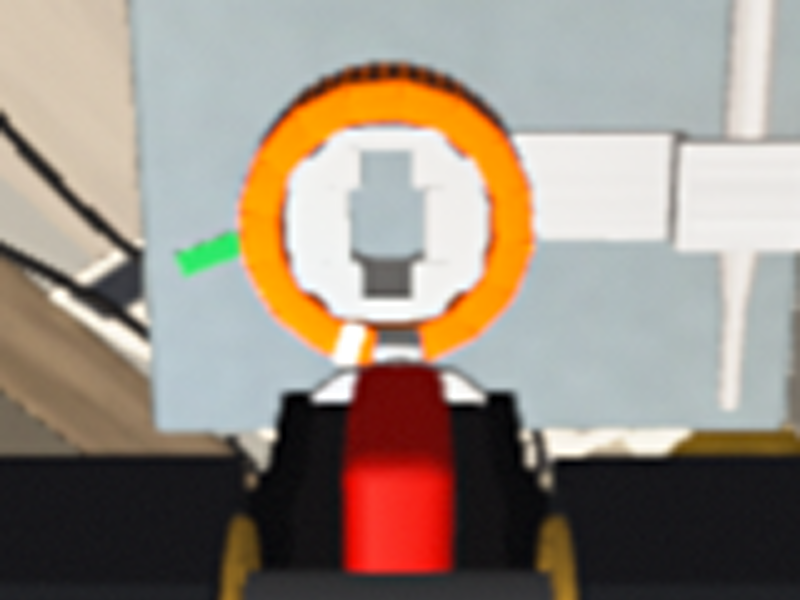

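Run:
```python
from h import *
W,p,R=load('w5')
f=lambda x,y:(240+x/5-.4,150+y/5-.4)
c=onplane(W,f(386.5,224),.115);print('slot',c)
px,py,pz=port_axes()
a=onpl(W,f(386.5,150),c,pz);b=onpl(W,f(387.5,298),c,pz);print('slot len',np.linalg.norm(a-b),'a,b',a,b)
d=(b-a)/np.linalg.norm(b-a);print('slot dir',d,'px',px,'yaw',np.degrees(np.arctan2(d[1],d[0])))
l=onpl(W,f(240,224),c+pz*.002,pz);r=onpl(W,f(534,224),c+pz*.002,pz);print('ring dia',np.linalg.norm(l-r),(l+r)/2)
# bed top/bottom edges
e1=onpl(W,f(134,0),c-pz*.036,pz);e2=onpl(W,f(155,430),c-pz*.036,pz);e=e2-e1;e/=np.linalg.norm(e);print('bed edge yaw',np.degrees(np.arctan2(e[1],e[0])),e)
g1=onpl(W,f(155,430),c-pz*.036,pz);g2=onpl(W,f(795,428),c-pz*.036,pz);g=g2-g1;print('bed back len',np.linalg.norm(g),'y yaw',np.degrees(np.arctan2(g[1],g[0])),g1,g2)
tz=-.0276; o=p+R[:,2]*tz
for q in [(344,462),(455,462)]: print('handle near end tool', (R.T@(onpl(W,f(*q),o,R[:,2])-p))*1000)
o=p+R[:,2]*.0034
for q in [(399,366),(311,400),(487,400)]: print('collar tool',(R.T@(onpl(W,f(*q),o,R[:,2])-p))*1000)
print('slot in tool',R.T@(c-p)*1000, 'Rport in tool',Ro.from_matrix(R.T@Rport()).as_rotvec())
T=cam('top');S=cam('scene')
print('proj of c in top/scene',proj(T,[c]),proj(S,[c]),'measured',(260+163/4,145+150/4),(225+191/4,160+131/4))
```

```text
slot [0.57236474 0.19453778 0.115     ]
slot len 0.032636406467928064 a,b [0.56517421 0.18263027 0.10696919] [0.57959998 0.20693559 0.12328739]
slot dir [0.44201458 0.74473023 0.49999999] px [0.44214314 0.74465391 0.5       ] yaw 59.3098908813389
ring dia 0.0620017884675223 [0.57150157 0.19332224 0.11645153]
bed edge yaw 58.7196348353583 [0.4496689  0.74014669 0.49998076]
bed back len 0.1606896888552738 y yaw 149.24572099011547 [0.66018459 0.22727224 0.1155673 ] [0.522093   0.30944207 0.11565519]
handle near end tool [ 14.77332739  -5.26244668 -27.6       ]
handle near end tool [ 14.7711385    6.68330063 -27.6       ]
collar tool [13.53548227  0.6618866   3.4       ]
collar tool [  8.78154387 -10.80932536   3.4       ]
collar tool [ 8.7770035  12.13077737  3.4       ]
slot in tool [-9.35598706e-02 -1.97412205e+00  1.19016577e+02] Rport in tool [-1.85805090e-05 -2.88393424e-03 -3.70911825e-03]
proj of c in top/scene [[301.7438177  182.50575034]] [[273.89067927 192.75910638]] measured (300.75, 182.5) (272.75, 192.75)
```

>>> {"name": "carry_out", "arguments": {"commands": [1,-1,23,0,-0.001,-0.001,1,-1,23,0,-0.001,-0.001,0.8,-0.7,23,0,-0.001,-0.001,0,0,0,0,0,0]}}

```text
time_s: 7.02
tcp_pos: [0.5607, 0.1702, 0.1578]
ee_rot: [[-0.442, -0.858, 0.26], [-0.743, 0.513, 0.43], [-0.502, -0.003, -0.865]]
wrist_force: [0.7, -0.6, -1.3]
gripper_width: 0.136
```

Run:
```python
from h import *
s=sense(); c=np.array([0.57236474,0.19453778,.115]);R=s['ee_rot']
print('slot in tool',R.T@(c-s['tcp_pos'])*1000, 'Rport in tool',Ro.from_matrix(R.T@Rport()).as_rotvec(),s['joint_velocities'])
```

```text
slot in tool [-1.76469213  2.56259589 50.47509904] Rport in tool [-0.00376527  0.00285294 -0.00099483] [-0.44483455 -1.81111951  1.27254974  1.15842971  0.13869345 -0.05493343]
```

>>> {"name": "carry_out", "arguments": {"commands": [1.1,1.9,0,-0.004,0.003,-0.001,0,0,0,0,0,0]}}

```text
time_s: 7.28
tcp_pos: [0.559, 0.1699, 0.1591]
ee_rot: [[-0.441, -0.86, 0.257], [-0.745, 0.51, 0.43], [-0.501, -0.002, -0.865]]
wrist_force: [-0.4, 0.5, 0.6]
gripper_width: 0.133
```

Run:
```python
from h import *
im=snap('w6')
s=sense(); c=np.array([0.57236474,0.19453778,.115]);R=s['ee_rot']
print('slot in tool',R.T@(c-s['tcp_pos'])*1000, 'Rport in tool',Ro.from_matrix(R.T@Rport()).as_rotvec())
b=cv2.resize(im[170:290,240:400],None,fx=5,fy=5,interpolation=cv2.INTER_CUBIC)[:600];cv2.imwrite('pics/w6z.png',b)
```

```text
7.275 [0.55902192 0.16988059 0.1590902 ] 0.7412322471276848
slot in tool [-1.88254699  1.371764   52.33544319] Rport in tool [-0.0019045   0.00174266  0.00115999]
```

View pics/w6z.png

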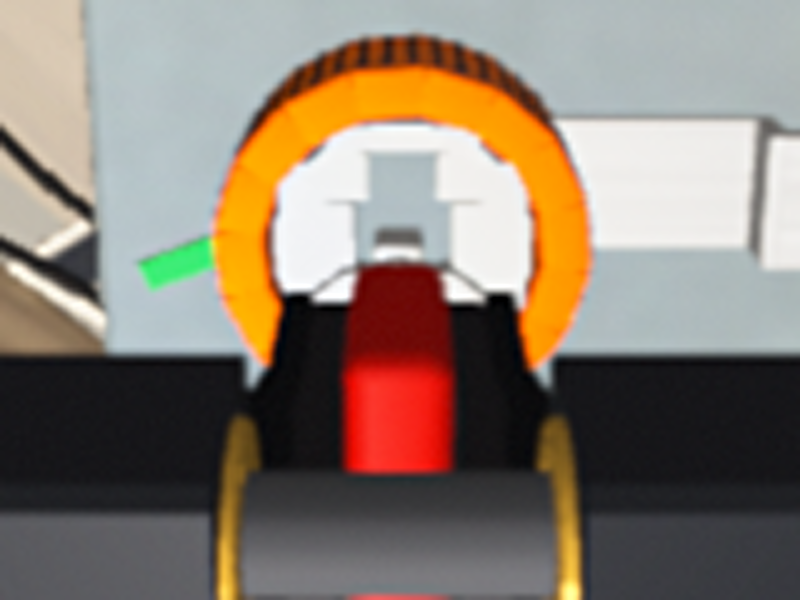

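Run:
```python
from h import *
W,p,R=load('w6');f=lambda x,y:(240+x/5-.4,170+y/5-.4)
c0=np.array([0.57236474,0.19453778,.115]);px,py,pz=port_axes()
T=lambda P:R.T@(P-p)*1000
P=onpl(W,f(401.5,151),c0,pz);print('slot near end',T(P),'-> centre x',T(P-0*px)[0]-16.5)
for q in [(366,175),(437,175)]:print('slot side',T(onpl(W,f(*q),c0,pz)))
for q in [(214,240),(592,240)]:print('ring',T(onpl(W,f(*q),c0+.002*pz,pz)))
for z,q in [(25.4,(374,228)),(25.4,(422,228)),(17.4,(398,247)),(-27.6,(344,360)),(-27.6,(455,360)),(3.4,(399,262))]:
    print('key',z,q,T(onpl(W,f(*q),p+R[:,2]*z/1000,R[:,2])))
```

```text
slot near end [14.23523066  1.08444442 52.1706112 ] -> centre x -2.2647693391717194
slot side [10.1224943  -4.73059222 52.18406564]
slot side [10.12502014  6.9015383  52.16754381]
ring [ -0.50257078 -29.8206747   50.23311725]
ring [-0.48381067 32.4718027  50.14463282]
key 25.4 (374, 228) [10.69672174 -2.95600861 25.4       ]
key 25.4 (422, 228) [10.6952055   4.01148008 25.4       ]
key 17.4 (398, 247) [10.80507622  0.53235307 17.4       ]
key -27.6 (344, 360) [ 14.99921168  -5.24990098 -27.6       ]
key -27.6 (455, 360) [ 14.99706802   6.6917436  -27.6       ]
key 3.4 (399, 262) [14.07986818  0.67088011  3.4       ]
```

>>> {"name": "carry_out", "arguments": {"commands": [0.6,0.4,8,-0.002,0.002,0.001,0.4,0.2,8,0,0,0,0,0,2,0,0,0]}}

```text
time_s: 7.7
tcp_pos: [0.5634, 0.1776, 0.1435]
ee_rot: [[-0.441, -0.86, 0.257], [-0.744, 0.511, 0.43], [-0.501, -0.001, -0.865]]
wrist_force: [0.5, 0.1, -0.9]
gripper_width: 0.137
```

```bash
cat >> h.py <<'E'
def rel(c=(0.57236474,0.19453778,.115)):
    s=sense();R=s['ee_rot'];print(s['time_s'],'slot in tool',np.round(R.T@(np.array(c)-s['tcp_pos'])*1000,2),'rot',np.round(Ro.from_matrix(R.T@Rport()).as_rotvec(),4),'F tool',np.round(R.T@s['wrist_force'],1),'j',np.round(s['joints'],1),'v',np.abs(s['joint_velocities']).max().round(1))
E
python3 -c "from h import *;rel()"
```

```text
7.7 slot in tool [-2.33  0.96 34.27] rot [-0.0011  0.0013  0.0005] F tool [ 0.1 -0.3  1. ] j [ 21.8  15.9 -16.6 -30.5 -36.8 -31.1] v 1.8
```

>>> {"name": "carry_out", "arguments": {"commands": [0.5,0.2,5,-0.001,0.001,0,0.2,0,5,0,0,0,0,0,4,0,0,0]}}

```text
time_s: 8.07
tcp_pos: [0.5667, 0.1836, 0.1299]
ee_rot: [[-0.442, -0.86, 0.255], [-0.745, 0.51, 0.43], [-0.5, -0.0, -0.866]]
wrist_force: [-0.4, 0.3, -1.1]
gripper_width: 0.136
```

```bash
python3 -c "from h import *;rel()"
```

```text
8.075 slot in tool [-3.2   0.74 19.09] rot [ 0.0001 -0.0001  0.0005] F tool [0.5 0.5 1. ] j [ 22.2  17.3 -16.6 -31.3 -35.5 -30.4] v 3.2
```

>>> {"name": "carry_out", "arguments": {"commands": [-0.2,0,5,0,0,0,-0.1,0,4,0,0,0,0,0,2,0,0,0]}}

```text
time_s: 8.45
tcp_pos: [0.5699, 0.1889, 0.1196]
ee_rot: [[-0.442, -0.86, 0.255], [-0.745, 0.51, 0.43], [-0.5, 0.0, -0.866]]
wrist_force: [1.7, 0.0, -1.1]
gripper_width: 0.136
```

```bash
python3 -c "from h import *;rel()"
```

```text
8.45 slot in tool [-2.96  0.7   7.04] rot [ 0.0004 -0.0004  0.0004] F tool [-0.3 -1.5  1.4] j [ 22.5  18.5 -16.5 -31.9 -34.5 -29.8] v 1.6
```

>>> {"name": "carry_out", "arguments": {"commands": [0,0,1,0,0,0,0,0,1,0,0,0]}}

```text
time_s: 8.7
tcp_pos: [0.5702, 0.1896, 0.1184]
ee_rot: [[-0.441, -0.861, 0.254], [-0.746, 0.509, 0.43], [-0.499, -0.0, -0.866]]
wrist_force: [-6.0, -5.0, 8.1]
gripper_width: 0.135
```

```bash
python3 -c "from h import *;rel()"
```

```text
8.7 slot in tool [-2.97  0.66  5.66] rot [ 0.0007 -0.0008  0.0014] F tool [  2.4   2.6 -10.6] j [ 22.6  18.6 -16.5 -32.  -34.4 -29.7] v 0.4
```

>>> {"name": "carry_out", "arguments": {"commands": [-0.1,-0.5,0,0,0,-0.15,-0.1,-0.5,0,0,0,-0.157,-0.1,-0.5,0,0,0,-0.157]}}

```text
time_s: 9.07
tcp_pos: [0.572, 0.189, 0.1195]
ee_rot: [[0.005, -0.967, 0.256], [-0.896, 0.109, 0.43], [-0.444, -0.232, -0.866]]
wrist_force: [-0.0, 0.5, -1.0]
gripper_width: 0.136
```

```bash
python3 -c "
from h import *;rel()
s=sense();R=s['ee_rot'];px,py,pz=port_axes();c=np.array((0.57236474,0.19453778,.115));k=s['tcp_pos']+R@np.array([-.003,.0005,.006])
d=k-c;print('key rel port',d@px*1e3,d@py*1e3,d@pz*1e3,s['gripper_width'])"
```

```text
9.075 slot in tool [-2.92  1.29  6.39] rot [-0.0007  0.0005  0.4801] F tool [-0.1  0.3  1.1] j [ 22.4  18.7 -16.3 -32.  -34.5  -2.3] v 73.6
key rel port 0.43694398020475145 -0.6632760060533138 0.39143262311354243 0.13586691549295196
```

>>> {"name": "carry_out", "arguments": {"commands": [-0.1,0,0.2,0,0,-0.157,-0.1,-0.3,0.2,0,0,-0.157,-0.1,-0.4,0,0,0,-0.157,-0.1,-0.4,0,0,0,-0.157]}}

```text
time_s: 9.57
tcp_pos: [0.5734, 0.1898, 0.1203]
ee_rot: [[0.588, -0.766, 0.258], [-0.78, -0.454, 0.43], [-0.213, -0.454, -0.865]]
wrist_force: [-0.0, 0.1, -0.9]
gripper_width: 0.132
```

```bash
cat > k.py <<'E'
from h import *;rel()
s=sense();R=s['ee_rot'];px,py,pz=port_axes();c=np.array((0.57236474,0.19453778,.115));k=s['tcp_pos']+R@np.array([-.003,.0006,.006])
d=k-c;print('key rel port',(d@px*1e3).round(2),(d@py*1e3).round(2),(d@pz*1e3).round(2),s['gripper_width'])
E
python3 k.py
```

```text
9.575 slot in tool [-3.17  1.1   6.37] rot [-2.7000e-03  8.0000e-04  1.1296e+00] F tool [0.  0.4 0.8] j [ 22.5  18.7 -16.1 -31.9 -34.5  34.8] v 73.4
key rel port 0.37 -0.37 0.37 0.13218779953127302
```

>>> {"name": "carry_out", "arguments": {"commands": [0,0,0.2,0,0,-0.15,0,-0.3,0.2,0,0,-0.14,0,0,0,0,0,-0.05,0,0,0,0,0,0]}}

```text
time_s: 10.07
tcp_pos: [0.5741, 0.1902, 0.1207]
ee_rot: [[0.816, -0.516, 0.259], [-0.576, -0.695, 0.431], [-0.042, -0.501, -0.864]]
wrist_force: [0.6, -0.2, -0.7]
gripper_width: 0.138
```

```bash
python3 k.py
```

```text
10.075 slot in tool [-3.64  0.74  6.29] rot [-4.6000e-03  5.0000e-04  1.4814e+00] F tool [0.6 0.2 0.6] j [ 22.5  18.7 -16.1 -31.9 -34.4  55. ] v 0.3
key rel port 0.09 -0.65 0.29 0.1380823059838105
```

>>> {"name": "carry_out", "arguments": {"commands": [-0.2,0,0.5,-0.004,0,-0.06,-0.2,0,0.5,0,0,-0.03,0,0,0,0,0,0,0,0,0,0,0,0]}}

```text
time_s: 10.58
tcp_pos: [0.5743, 0.1908, 0.1204]
ee_rot: [[0.859, -0.442, 0.258], [-0.512, -0.745, 0.428], [0.003, -0.5, -0.866]]
wrist_force: [0.2, -0.7, -0.3]
gripper_width: 0.133
```

```bash
python3 k.py
```

```text
10.575 slot in tool [-3.63  0.82  5.8 ] rot [-0.0029 -0.0026  1.571 ] F tool [0.5 0.6 0. ] j [ 22.7  18.7 -16.1 -31.6 -34.3  59.7] v 0.1
key rel port 0.22 -0.63 -0.2 0.13296075710657773
```

>>> {"name": "carry_out", "arguments": {"commands": [0,0,0,0,0,0,0,0,0,0,0,0,0,0,0,0,0,0,0,0,0,0,0,0,0,0,0,0,0,0], "grip": 87}}

```text
time_s: 11.2
tcp_pos: [0.5747, 0.191, 0.1207]
ee_rot: [[0.859, -0.442, 0.259], [-0.513, -0.744, 0.429], [0.003, -0.501, -0.866]]
wrist_force: [-0.5, -0.2, -0.8]
gripper_width: 0.614
```

```bash
python3 k.py; python3 -c "
from h import *
im=snap('w7')
s=capture('scene')[:,:,::-1];cv2.imwrite('pics/s7z.png',cv2.resize(s[140:240,210:340],None,fx=5,fy=5,interpolation=cv2.INTER_CUBIC))"
```

```text
11.2 slot in tool [-3.89  1.25  5.83] rot [-0.004  -0.0025  1.5703] F tool [-0.4  0.8  0.5] j [ 22.7  18.7 -16.1 -31.6 -34.3  59.6] v 0.1
key rel port 0.65 -0.89 -0.17 0.6143439832450688
11.2 [0.57474853 0.19097585 0.1206853 ] 0.10226738942918787
```

View pics/w7.png

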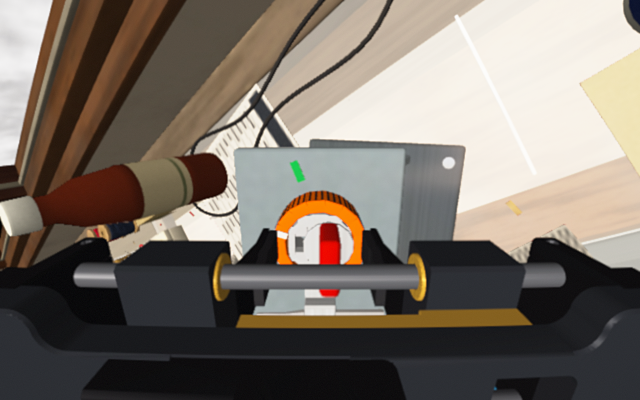

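View pics/s7z.png

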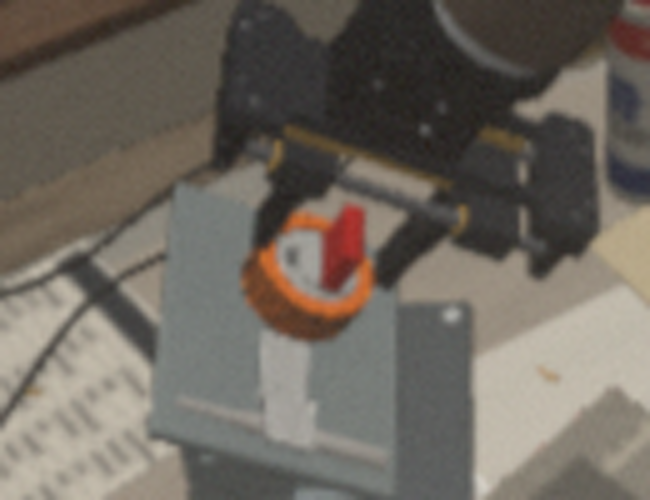

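```bash
python3 -c "
from h import *
im=cv2.imread('pics/w7.png')
cv2.imwrite('pics/w7z.png',cv2.resize(im[180:300,240:400],None,fx=5,fy=5,interpolation=cv2.INTER_CUBIC))"
```

```text
(no output)
```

View pics/w7z.png

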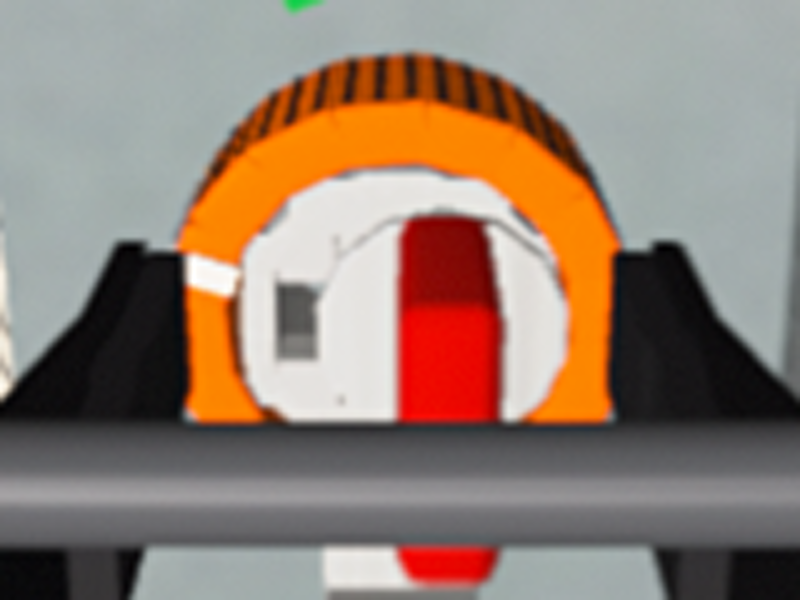

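Run:
```python
from h import *
W,p,R=load('w7');f=lambda x,y:(240+x/5-.4,180+y/5-.4)
c=np.array([0.57236474,0.19453778,.115]);px,py,pz=port_axes()
def P(q,h):
    d=onpl(W,f(*q),c+pz*h,pz)-c; return (np.array([d@px,d@py,d@pz])*1000).round(1)
for n,q,h in [('slot end',(276,320),0),('slot corner',(276,283),0),('slot corner',(276,358),0),('ring L',(180,245),.002),('ring R',(620,245),.002),('ring far',(410,100),.002),
 ('collar L',(318,305),.003),('collar far',(440,214),.003),('collar R',(556,262),.003),('collar',(360,240),.003),('handle top far edge L',(401,302),.034),('handle top far edge R',(498,302),.034),('hndl base far L',(403,220),.003),('hndl base far R',(487,218),.003)]: print(n,P(q,h))
```

```text
slot end [16.8  0.  -0. ]
slot corner [16.7 -5.4 -0. ]
slot corner [17.   5.7 -0. ]
ring L [ 28.9 -11.7   2. ]
ring R [-28.6 -11.6   2. ]
ring far [ -1.1 -31.4   2. ]
collar L [10.9 -3.6  3. ]
collar far [ -5.  -16.4   3. ]
collar R [-20.2  -9.7   3. ]
collar [  5.3 -12.8   3. ]
handle top far edge L [  0.  -18.4  34. ]
handle top far edge R [-10.3 -18.4  34. ]
hndl base far L [ -0.3 -15.6   3. ]
hndl base far R [-11.1 -15.8   3. ]
```

After release the key's handle is upright, but the collar appears about 5.5 mm downslope: the slot end at zoom (276–318, 320) is uncovered. I'll back off for a clean look.

>>> {"name": "carry_out", "arguments": {"commands": [0,0,-25,0,0,0,0,0,-25,0,0,0,0,0,-25,0,0,0,0,0,-10,0,0,0,0,0,0,0,0,0]}}

```text
time_s: 11.92
tcp_pos: [0.5517, 0.1537, 0.1953]
ee_rot: [[0.859, -0.443, 0.257], [-0.513, -0.744, 0.428], [0.002, -0.5, -0.866]]
wrist_force: [-0.5, -0.7, 0.3]
gripper_width: 0.999
```

```bash
python3 k.py; python3 -c "
from h import *
im=snap('w8')
cv2.imwrite('pics/w8z.png',cv2.resize(im[150:270,240:400],None,fx=5,fy=5,interpolation=cv2.INTER_CUBIC))
s=capture('scene')[:,:,::-1];cv2.imwrite('pics/s8z.png',cv2.resize(s[165:225,240:320],None,fx=8,fy=8,interpolation=cv2.INTER_CUBIC))"
```

```text
11.925 slot in tool [-3.36  0.57 92.32] rot [-0.0018 -0.0026  1.5696] F tool [-0.   0.6 -0.7] j [ 20.1  10.9 -15.6 -27.5 -42.7  56.1] v 0.4
key rel port 0.02 -0.12 86.33 0.9989291207032692
11.925 [0.55173227 0.15371862 0.1952715 ] 0.3838325215493326
```

View pics/w8z.png

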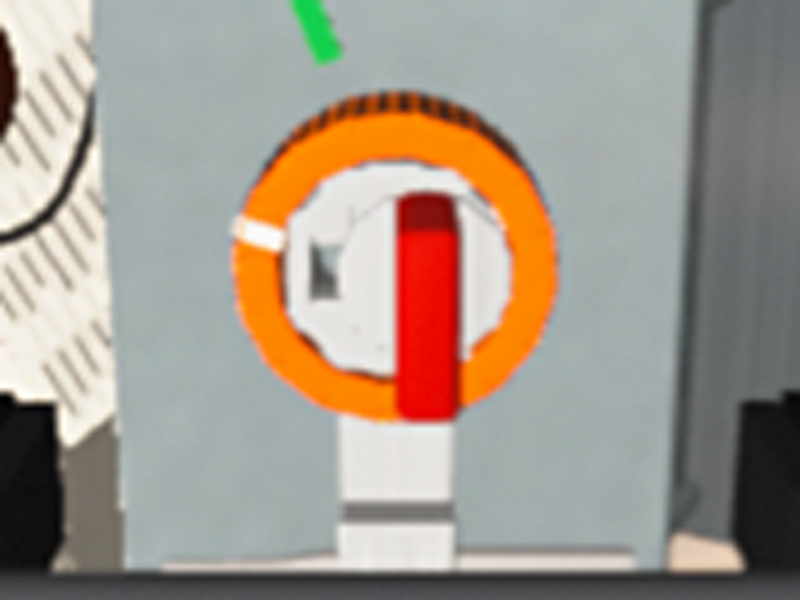

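View pics/s8z.png

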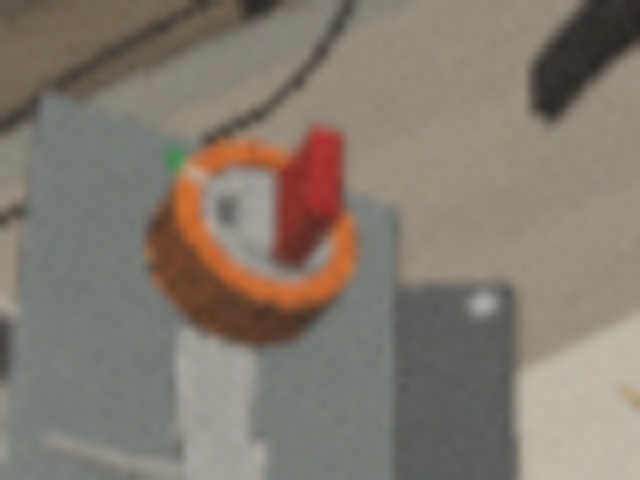

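Run:
```python
from h import *
W,p,R=load('w8');f=lambda x,y:(240+x/5-.4,150+y/5-.4)
c=np.array([0.57236474,0.19453778,.115]);px,py,pz=port_axes()
def P(q,h):
    d=onpl(W,f(*q),c+pz*h,pz)-c; return (np.array([d@px,d@py,d@pz])*1000).round(1)
for n,q,h in [('slot end',(310,270),0),('slot corner',(310,242),0),('slot corner',(310,298),0),('ring L',(233,250),.002),('ring R',(557,260),.002),('ring far',(400,110),.002),('ring near',(380,420),.002),
 ('collar L',(341,275),.003),('collar R',(506,250),.003),('collar far',(425,190),.003),('top',(398,232),.034),('top',(458,232),.034),('top',(398,419),.034),('top',(461,419),.034),('base',(398,197),.003),('base',(454,197),.003)]: print(n,P(q,h))
```

```text
slot end [16.8 -0.1 -0. ]
slot corner [16.7 -5.8  0. ]
slot corner [16.9  5.6 -0. ]
ring L [31.3 -4.8  2. ]
ring R [-30.9  -2.7   2. ]
ring far [ -0.7 -32.    2. ]
ring near [ 3.3 30.6  2. ]
collar L [10.6 -0.   3. ]
collar R [-21.  -5.   3.]
collar far [ -5.4 -16.8   3. ]
top [ -0.3 -17.5  34. ]
top [-10.3 -17.4  34. ]
top [-0.3 16.4 34. ]
top [-11.2  16.4  34. ]
base [ -0.3 -15.5   3. ]
base [-10.9 -15.5   3. ]
```

>>> {"name": "carry_out", "arguments": {"commands": [0,2,25,0,-0.002,0,0,2,25,0,0,0,0,1,20,0,0,0,0,0.5,8,0,0,0], "grip": 50}}

```text
time_s: 12.52
tcp_pos: [0.569, 0.1847, 0.1187]
ee_rot: [[0.859, -0.446, 0.251], [-0.511, -0.745, 0.428], [-0.004, -0.496, -0.868]]
wrist_force: [0.5, 0.5, 0.1]
gripper_width: 0.639
```

```bash
python3 k.py
```

```text
12.525 slot in tool [-2.12 -6.95  8.24] rot [ 0.0058 -0.0016  1.5682] F tool [ 0.2 -0.6  0.2] j [ 22.1  18.5 -16.5 -31.9 -34.8  60.3] v 6.3
key rel port -7.54 0.89 2.28 0.6387702672931882
```

>>> {"name": "carry_out", "arguments": {"commands": [1,-1.8,1.5,0.005,-0.002,0,0,0,0,0,0,0]}}

```text
time_s: 12.78
tcp_pos: [0.5714, 0.1865, 0.1178]
ee_rot: [[0.86, -0.444, 0.251], [-0.51, -0.744, 0.432], [-0.006, -0.5, -0.866]]
wrist_force: [-0.7, -0.8, -0.3]
gripper_width: 0.577
```

```bash
python3 k.py
```

```text
12.775 slot in tool [-3.22 -5.04  6.17] rot [0.0043 0.004  1.5685] F tool [-0.2  1.  -0.2] j [ 22.   18.8 -16.1 -32.4 -35.   60.9] v 0.1
key rel port -5.64 -0.21 0.17 0.5773175981096743
```

Close on the handle.

>>> {"name": "carry_out", "arguments": {"commands": [0,0,0,0.002,0.002,0,0,0,0,0,0,0,0,0,0,0,0,0,0,0,0,0,0,0,0,0,0,0,0,0], "grip": 0}}

```text
time_s: 13.4
tcp_pos: [0.5719, 0.1861, 0.1202]
ee_rot: [[0.859, -0.442, 0.257], [-0.511, -0.742, 0.434], [-0.001, -0.504, -0.864]]
wrist_force: [0.1, 0.8, -0.3]
gripper_width: 0.134
```

```bash
python3 k.py
```

```text
13.4 slot in tool [-3.93 -3.8   8.28] rot [-0.0033  0.0044  1.5695] F tool [-0.3 -0.5  0.7] j [ 21.9  18.6 -16.2 -32.5 -34.8  61. ] v 0.1
key rel port -4.41 -0.93 2.26 0.13441818055153268
```

>>> {"name": "carry_out", "arguments": {"commands": [-0.3,-2,0,-0.001,0.002,0,-0.3,-2,0,-0.001,0.002,0,0,0,0,0,0,0]}}

```text
time_s: 13.78
tcp_pos: [0.5729, 0.1892, 0.122]
ee_rot: [[0.858, -0.443, 0.259], [-0.513, -0.743, 0.43], [0.002, -0.501, -0.865]]
wrist_force: [-0.3, -1.2, 0.3]
gripper_width: 0.136
```

```bash
python3 k.py
```

```text
13.775 slot in tool [-3.19 -0.24  8.25] rot [-3.7000e-03 -1.2000e-03  1.5695e+00] F tool [ 0.4  0.8 -0.8] j [ 22.5  18.5 -16.2 -31.7 -34.5  59.8] v 0.1
key rel port -0.85 -0.18 2.25 0.1357185267989071
```

>>> {"name": "carry_out", "arguments": {"commands": [0,-1.3,0.3,-0.003,0,0,0,0,0.5,0,0,0,0,0,0.5,0,0,0]}}

```text
time_s: 14.15
tcp_pos: [0.5733, 0.1898, 0.1224]
ee_rot: [[0.859, -0.443, 0.256], [-0.512, -0.746, 0.427], [0.002, -0.498, -0.867]]
wrist_force: [-4.2, -3.6, 4.1]
gripper_width: 0.133
```

```bash
python3 k.py
```

```text
14.15 slot in tool [-3.2   0.55  8.21] rot [-1.0000e-04 -4.1000e-03  1.5705e+00] F tool [-1.7  2.5 -6.2] j [ 22.7  18.5 -16.2 -31.3 -34.6  59.3] v 0.1
key rel port -0.05 -0.19 2.21 0.13257878443623677
```

>>> {"name": "carry_out", "arguments": {"commands": [0,0,0,0,0,0,0,0,0,0,0,0,0,0,0,0,0,0], "grip": 40}}

```text
time_s: 14.52
tcp_pos: [0.574, 0.1909, 0.1223]
ee_rot: [[0.859, -0.443, 0.258], [-0.513, -0.744, 0.428], [0.002, -0.499, -0.866]]
wrist_force: [-0.0, 0.3, -0.2]
gripper_width: 0.388
```

```bash
python3 k.py; python3 -c "
from h import *
im=snap('w9')
cv2.imwrite('pics/w9z.png',cv2.resize(im[180:300,240:400],None,fx=5,fy=5,interpolation=cv2.INTER_CUBIC))"
```

```text
14.525 slot in tool [-3.31  1.72  7.45] rot [-0.0022 -0.0032  1.5698] F tool [-0.2 -0.1  0.3] j [ 22.8  18.6 -16.1 -31.4 -34.5  59.3] v 0.2
key rel port 1.12 -0.31 1.45 0.38774327458283186
14.525 [0.57404636 0.19093043 0.12231885] 0.2460020359610916
```

View pics/w9z.png

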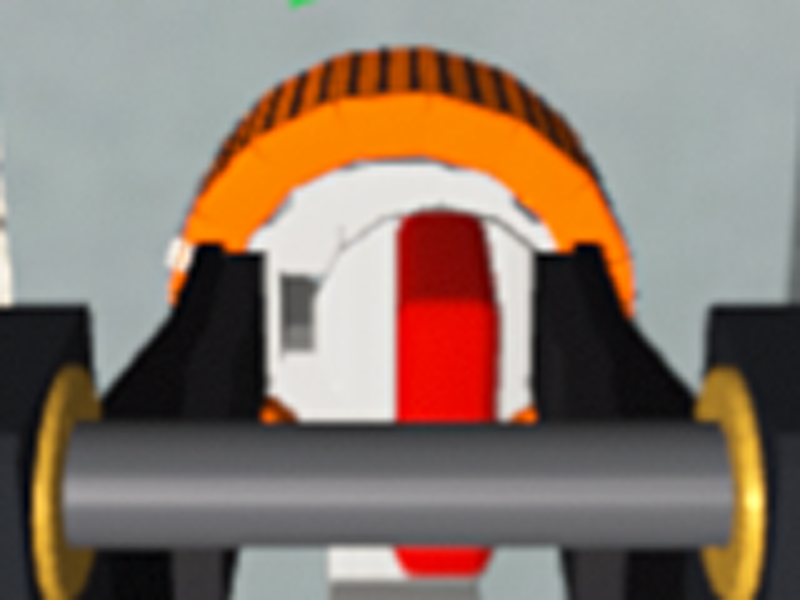

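It slid back down the slope when released, so this is gravity and slot play. I'll measure the rest offset carefully from the collar arc.

Run:
```python
from h import *
im=cv2.imread('pics/w8.png')
g=cv2.resize(im[178:238,282:348],None,fx=10,fy=10,interpolation=cv2.INTER_CUBIC)
g=cv2.convertScaleAbs(g,alpha=1.6,beta=-120)
cv2.imwrite('pics/w8c.png',g)
```

```text
(no output)
```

View pics/w8c.png

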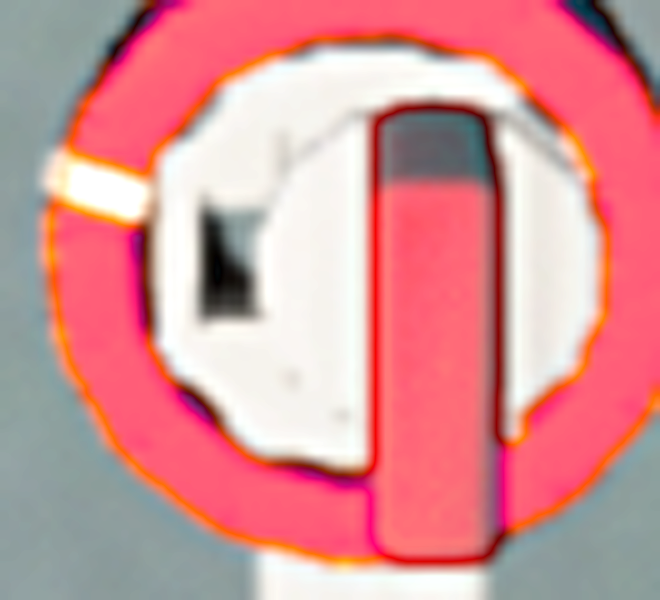

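Run:
```python
from h import *
from scipy.optimize import least_squares
W,p,R=load('w8');f=lambda x,y:(282+x/10-.45,178+y/10-.45)
c=np.array([0.57236474,0.19453778,.115]);px,py,pz=port_axes()
def P(q,h):
    d=onpl(W,f(*q),c+pz*h,pz)-c; return np.array([d@px,d@py])*1000
for h in (.0,.003):
  A=np.array([P(q,h) for q in [(256,260),(262,232),(270,205),(290,170),(320,140),(358,112),(502,108),(540,140),(575,178)]])
  r=least_squares(lambda v:np.hypot(*(A-v[:2]).T)-v[2],[-5,0,17]);print(h,r.x,r.fun.round(2))
  r=least_squares(lambda v:np.hypot(*(A-v[:2]).T)-17,[-5,0]);print(h,r.x,r.fun.round(2))
O=np.array([P(q,.002) for q in [(48,170),(50,300),(75,385),(130,460),(215,525),(350,560),(560,520)]])
r=least_squares(lambda v:np.hypot(*(O-v[:2]).T)-v[2],[0,0,31]);print('ring',r.x,r.fun.round(2))
```

```text
0.0 [-5.42443707  0.26014623 16.55788611] [ 0.26 -0.04 -0.06 -0.14 -0.27  0.13  0.48 -0.25 -0.11]
0.0 [-5.59448312  0.84992993] [ 0.01 -0.19 -0.12 -0.1  -0.15  0.29  0.51 -0.35 -0.38]
0.003 [-5.36348502 -0.69191181 16.36366045] [ 0.26 -0.04 -0.06 -0.13 -0.26  0.13  0.48 -0.25 -0.11]
0.003 [-5.60744872  0.15643688] [-0.09 -0.26 -0.14 -0.07 -0.09  0.36  0.53 -0.38 -0.49]
ring [-1.00364171 -1.83134329 32.9829437 ] [ 0.03 -0.28  0.2   0.12  0.18 -0.4   0.14]
```

>>> {"name": "carry_out", "arguments": {"commands": [-1.5,0.3,-1,0,-0.002,0,-1,0.2,0,0,-0.001,0,-0.5,0,0,0,0,0,0,0,0,0,0,0,0,0,0,0,0,0], "grip": 87}}

```text
time_s: 15.2
tcp_pos: [0.5708, 0.1919, 0.1228]
ee_rot: [[0.859, -0.443, 0.255], [-0.511, -0.744, 0.429], [-0.0, -0.499, -0.866]]
wrist_force: [0.1, 0.3, -0.3]
gripper_width: 0.937
```

```bash
python3 k.py
python3 - <<'E'
from h import *
W,p,R=load('w9');f=lambda x,y:(240+x/5-.4,180+y/5-.4)
c=np.array([0.57236474,0.19453778,.115]);px,py,pz=port_axes()
def P(q,h):
    d=onpl(W,f(*q),c+pz*h,pz)-c; return (np.array([d@px,d@py])*1000).round(1)
print(P((280,312),0),P((398,302),.034),P((496,302),.034),P((398,560),.034),P((492,560),.034),P((315,300),.003))
E
```

```text
15.2 slot in tool [-0.02  1.25  8.3 ] rot [ 4.0000e-04 -6.0000e-04  1.5698e+00] F tool [-0.  -0.1  0.4] j [ 22.9  18.3 -16.3 -31.5 -34.6  59.2] v 0.1
key rel port 0.65 2.98 2.3 0.9374073330739102
[16.9  0.1] [  0.9 -17.2] [ -9.7 -17.1] [ 0.9 15.4] [-9.9 15.4] [11.9 -3. ]
```

>>> {"name": "carry_out", "arguments": {"commands": [0,0,10,0,0,0,0,0,10,0,0,0,0,0,7,0,0,0,0,0,0,0,0,0]}}

```text
time_s: 15.7
tcp_pos: [0.578, 0.2044, 0.0969]
ee_rot: [[0.859, -0.444, 0.254], [-0.511, -0.745, 0.429], [-0.001, -0.499, -0.867]]
wrist_force: [-0.2, -0.1, 0.2]
gripper_width: 1.002
```

```bash
python3 k.py; python3 -c "
from h import *
im=snap('w10')
cv2.imwrite('pics/w10z.png',cv2.resize(im[180:300,240:400],None,fx=5,fy=5,interpolation=cv2.INTER_CUBIC))"
```

```text
15.7 slot in tool [  0.2    0.78 -21.35] rot [ 1.8000e-03 -8.0000e-04  1.5692e+00] F tool [-0.1  0.1 -0.3] j [ 23.6  21.2 -16.  -33.2 -32.2  60.7] v 0.2
key rel port 0.14 3.21 -27.35 1.002494426011156
15.7 [0.57796417 0.204377   0.09688236] 0.17927790765769397
```

View pics/w10z.png

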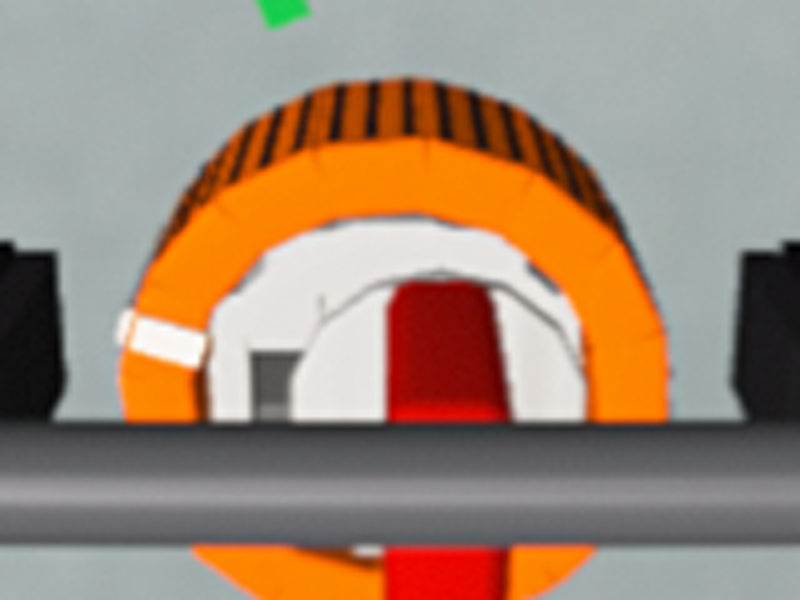

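>>> {"name": "carry_out", "arguments": {"commands": [0,0,0,0,0,0,0,0,0,0,0,0,0,0,0,0,0,0,0,0,0,0,0,0], "grip": 40}}

```text
time_s: 16.25
tcp_pos: [0.5783, 0.2041, 0.0979]
ee_rot: [[0.859, -0.443, 0.255], [-0.512, -0.744, 0.429], [-0.0, -0.5, -0.866]]
wrist_force: [0.9, 0.3, -1.9]
gripper_width: 0.71
```

```bash
python3 k.py
```

```text
16.25 slot in tool [ -0.15   1.2  -20.47] rot [ 0.0000e+00 -8.0000e-04  1.5698e+00] F tool [0.6 0.4 2. ] j [ 23.6  21.1 -16.  -33.1 -32.2  60.7] v 0.1
key rel port 0.59 2.83 -26.47 0.7099972932631758
```

>>> {"name": "carry_out", "arguments": {"commands": [0,0,0,0,0,0.13,0,0,0,0,0,0.13,0,0,0,0,0,0.13,0,0,0,0,0,0.13]}}

```text
time_s: 16.75
tcp_pos: [0.5784, 0.2043, 0.098]
ee_rot: [[0.513, -0.82, 0.256], [-0.82, -0.379, 0.429], [-0.255, -0.43, -0.866]]
wrist_force: [-0.1, -0.5, -1.0]
gripper_width: 0.716
```

```bash
python3 k.py
```

```text
16.75 slot in tool [  0.54   1.29 -20.47] rot [-6.0000e-04 -7.0000e-04  1.0342e+00] F tool [0.6 0.7 0.7] j [ 23.6  21.1 -16.  -33.1 -32.1  30. ] v 61.0
key rel port 2.39 2.67 -26.47 0.7157749943077687
```

>>> {"name": "carry_out", "arguments": {"commands": [0.2,0,0,0,0,0.13,0,0,0,0,0,0.13,0,0,0,0,0,0.13,0,0,0,0,0,0.1,0,0,0,0,0,0]}}

```text
time_s: 17.38
tcp_pos: [0.5785, 0.2041, 0.0982]
ee_rot: [[0.064, -0.965, 0.255], [-0.902, 0.053, 0.428], [-0.426, -0.257, -0.867]]
wrist_force: [-0.2, 0.7, -1.2]
gripper_width: 0.716
```

```bash
python3 k.py; python3 -c "
from h import *
im=snap('w11')
cv2.imwrite('pics/w11z.png',cv2.resize(im[180:300,240:400],None,fx=5,fy=5,interpolation=cv2.INTER_CUBIC))"
```

```text
17.375 slot in tool [  1.04   1.08 -20.17] rot [ 1.00e-04 -2.50e-03  5.42e-01] F tool [-0.1  0.5  1.3] j [ 23.7  21.1 -16.  -32.9 -32.2   1.6] v 0.6
key rel port 3.65 1.66 -26.18 0.7156300658622785
17.375 [0.57847712 0.2040517  0.09822805] 0.6148822103256534
```

View pics/w11z.png

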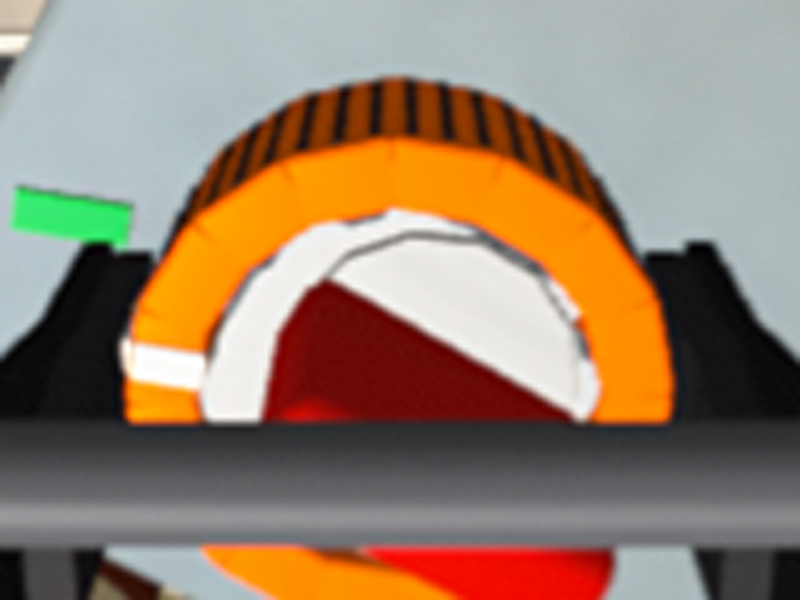

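>>> {"name": "carry_out", "arguments": {"commands": [0,0,0,0,0,0.1,0,0,0,0,0,0.08,0,0,0,0,0,0.06,0,0,0,0,0,0]}}

```text
time_s: 17.92
tcp_pos: [0.5785, 0.204, 0.0987]
ee_rot: [[-0.156, -0.955, 0.254], [-0.868, 0.255, 0.427], [-0.472, -0.154, -0.868]]
wrist_force: [-0.3, -0.3, -1.2]
gripper_width: 0.715
```

```bash
python3 k.py; python3 -c "
from h import *
s=sense();print('moment tool',s['ee_rot'].T@s['moment'])
im=snap('w12')
cv2.imwrite('pics/w12z.png',cv2.resize(im[180:300,240:400],None,fx=5,fy=5,interpolation=cv2.INTER_CUBIC))"
```

```text
17.925 slot in tool [  1.48   0.91 -19.73] rot [ 2.000e-04 -4.200e-03  3.141e-01] F tool [0.9 0.4 0.8] j [ 23.7  21.1 -16.  -32.7 -32.3 -11.7] v 0.8
key rel port 4.25 1.08 -25.74 0.7149817273892527
moment tool [-0.44268229  1.10259159 -0.94613442]
17.925 [0.5784695  0.20400356 0.09871401] 0.8390119035121435
```

View pics/w12z.png

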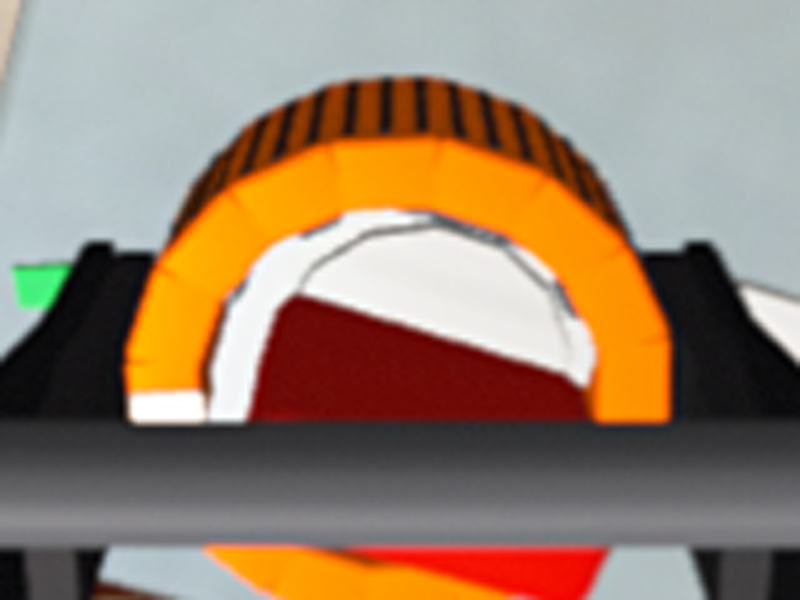

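Run:
```python
from h import *
c=np.array([0.57236474,0.19453778,.115]);px,py,pz=port_axes()
def P(W,q,h,o):
    d=onpl(W,(240+q[0]/5-.4,o+q[1]/5-.4),c+pz*h,pz)-c; return np.array([d@px,d@py])*1000
for n,q,o in [('w8',(262,234),150),('w10',(165,342),180),('w11',(165,364),180),('w12',(167,407),180)]:
    W,p,R=load(n);v=P(W,q,.002,o);print(n,v,np.degrees(np.arctan2(v[1],v[0])))
W,p,R=load('w8');v=P(W,(320,35),-.036,150);print('green',v,np.degrees(np.arctan2(v[1],v[0])))
W,p,R=load('w5');v=P(W,(210,252),-.036,150);print('green',v,np.degrees(np.arctan2(v[1],v[0])))
```

```text
w8 [25.68610199 -7.96381299] -17.225718206732
w10 [26.00848995 -7.42109625] -15.925228726247465
w11 [ 10.15580276 -24.94714016] -67.84911235631509
w12 [  9.89964952 -24.82760852] -68.26107382617968
green [ 16.05668877 -40.71054517] -68.4751760530837
green [ 16.90564898 -42.9528519 ] -68.51608662206579
```

>>> {"name": "carry_out", "arguments": {"commands": [0,0,0,0,0,0,0,0,0,0,0,0,0,0,0,0,0,0,0,0,0,0,0,0], "grip": 78}}

```text
time_s: 18.48
tcp_pos: [0.5786, 0.204, 0.0989]
ee_rot: [[-0.163, -0.953, 0.255], [-0.865, 0.262, 0.428], [-0.475, -0.151, -0.867]]
wrist_force: [-0.9, -0.8, -0.1]
gripper_width: 0.892
```

```bash
python3 k.py
```

```text
18.475 slot in tool [  1.55   1.05 -19.64] rot [-0.0006 -0.0021  0.3066] F tool [ 0.9  0.7 -0.4] j [ 23.7  21.1 -16.  -32.9 -32.2 -11.9] v 0.2
key rel port 4.42 0.92 -25.65 0.8921010930729829
```

Open and clear on both sides (~8 mm). Retreat straight along the hub axis.

>>> {"name": "carry_out", "arguments": {"commands": [0,0,-15,0,0,0,0,0,-25,0,0,0,0,0,-30,0,0,0,0,0,-25,0,0,0,0,0,-10,0,0,0]}}

```text
time_s: 19.1
tcp_pos: [0.5504, 0.1563, 0.1952]
ee_rot: [[-0.163, -0.953, 0.256], [-0.865, 0.263, 0.427], [-0.475, -0.152, -0.867]]
wrist_force: [-0.1, -0.2, -0.8]
gripper_width: 0.895
```

>>> {"name": "carry_out", "arguments": {"commands": [0,0,-10,0,0,0,0,0,0,0,0,0,0,0,0,0,0,0]}}

```text
time_s: 19.48
tcp_pos: [0.5473, 0.1517, 0.2043]
ee_rot: [[-0.164, -0.953, 0.256], [-0.865, 0.264, 0.428], [-0.475, -0.152, -0.867]]
wrist_force: [-0.5, -0.5, -0.2]
gripper_width: 0.894
```

```bash
python3 k.py; python3 -c "
from h import *
im=snap('w13')
cv2.imwrite('pics/w13z.png',cv2.resize(im[140:260,240:400],None,fx=5,fy=5,interpolation=cv2.INTER_CUBIC))
cv2.imwrite('pics/top13.png',capture('top')[:,:,::-1])"
```

```text
19.475 slot in tool [  1.31   0.96 102.15] rot [-0.0018 -0.002   0.3054] F tool [ 0.7  0.4 -0.1] j [ 20.2   9.9 -15.6 -26.9 -43.6 -17.2] v 0.1
key rel port 4.38 1.16 96.14 0.8939237511321193
19.475 [0.54730792 0.15174043 0.20431629] 0.11067130184076175
```

View pics/w13z.png

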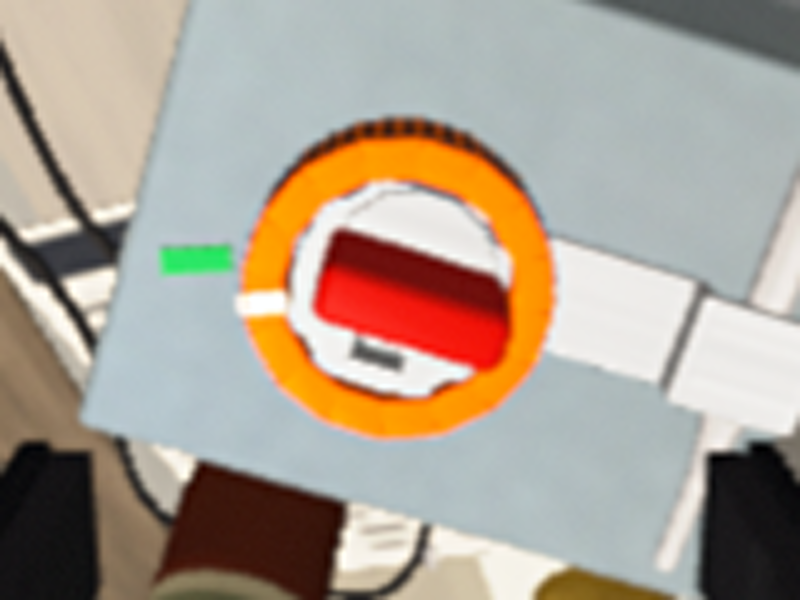

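View pics/top13.png

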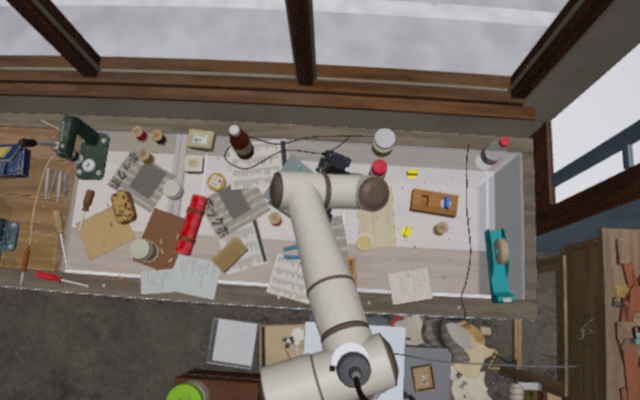

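```bash
python3 - <<'E'
from h import *
W,p,R=load('w13');f=lambda x,y:(240+x/5-.4,140+y/5-.4)
c=np.array([0.57236474,0.19453778,.115]);px,py,pz=port_axes()
def P(q,h):
    d=onpl(W,f(*q),c+pz*h,pz)-c; return np.array([d@px,d@py])*1000
A=np.array([P(q,.034) for q in [(333,260),(511,308),(492,373),(314,318)]]);print(A.round(1),A.mean(0))
e=(A[1]-A[0]+A[2]-A[3]);print('key dir',np.degrees(np.arctan2(e[1],e[0])))
for n,q,h in [('line',(263,304),.002),('green',(197,260),-.036)]:
    v=P(q,h);print(n,v,np.degrees(np.arctan2(v[1],v[0])))
for n,q,h in [('slot end',(376,366),0),('slot corner L',(352,358),0),('slot corner R',(400,372),0),('ringL',(243,290),.002),('ringR',(554,290),.002),('ring near',(400,437),.002)]:print(n,P(q,h).round(1))
E
python3 -c "
import cv2
im=cv2.imread('pics/w13.png');g=cv2.resize(im[172:232,286:352],None,fx=10,fy=10,interpolation=cv2.INTER_CUBIC);cv2.imwrite('pics/w13c.png',cv2.convertScaleAbs(g,alpha=1.6,beta=-120))"
```

```text
[[-11.1 -15.5]
 [-12.1  16.8]
 [  0.4  17.5]
 [  0.1 -15.6]] [-5.68530933  0.78247892]
key dir 90.64544789113299
line [ 10.56073648 -25.15304035] -67.22445007930175
green [ 17.25569609 -42.56448505] -67.93230417691669
slot end [17.   0.4]
slot corner L [16.8 -4.8]
slot corner R [16.7  5.5]
ringL [  9.  -29.7]
ringR [-9.7 29.2]
ring near [29.6  9.5]
```

View pics/w13c.png

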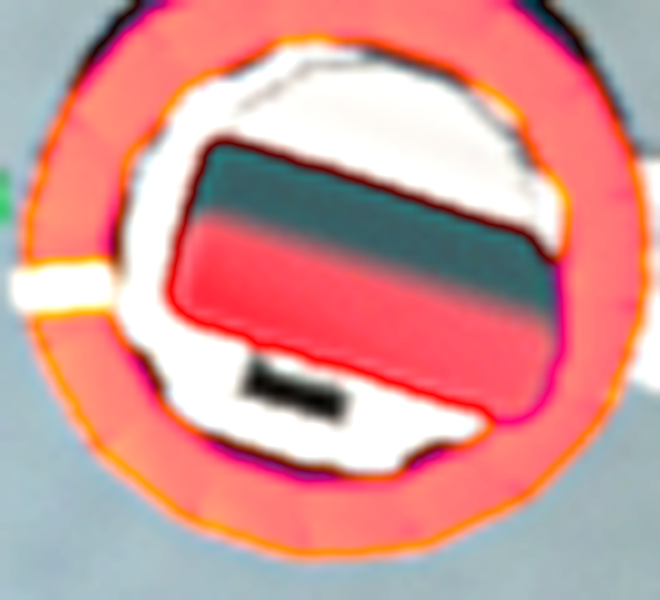

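The wrist view shows the white line (263,304) and green mark (197,260) within about 1° of each other, and the key 90.6° to the slot. The collar offset is about 5.6 mm against the 6 mm limit, so I'll look square-on and check whether it creeps.

>>> {"name": "carry_out", "arguments": {"commands": [-30,0,0,0,0,0,-30,0,5,0,0,0,-15,0,5,0,0,0,0,0,0,0,0,0,0,0,0,0,0,0]}}

```text
time_s: 20.2
tcp_pos: [0.5619, 0.2228, 0.2274]
ee_rot: [[-0.167, -0.954, 0.25], [-0.866, 0.263, 0.425], [-0.471, -0.146, -0.87]]
wrist_force: [0.8, -0.1, -0.0]
gripper_width: 0.898
```

```bash
python3 k.py; python3 -c "
from h import *
im=snap('w14')
g=cv2.resize(im[80:180,270:370],None,fx=6,fy=6,interpolation=cv2.INTER_CUBIC)
cv2.imwrite('pics/w14z.png',cv2.convertScaleAbs(g,alpha=1.5,beta=-100))"
```

```text
20.2 slot in tool [75.65 -1.05 88.44] rot [ 0.0031 -0.0077  0.3032] F tool [-0.  -0.8  0.2] j [ 28.3  10.9 -12.3 -22.  -43.1 -28.5] v 0.4
key rel port 75.23 24.9 81.88 0.8975025383440021
20.2 [0.56188425 0.22275983 0.22742216] 0.4326989380798796
```

View pics/w14z.png

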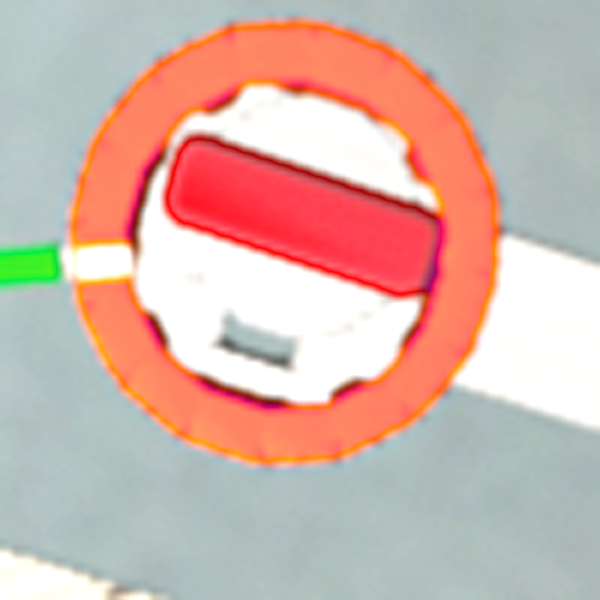

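```bash
cat > fin.py <<'E'
from h import *
import sys
from scipy.optimize import least_squares
n=sys.argv[1]
W,p,R=load(n);im=cv2.imread(f'pics/{n}.png')
S=8;g=cv2.resize(im,None,fx=S,fy=S,interpolation=cv2.INTER_CUBIC);h=cv2.cvtColor(g,cv2.COLOR_BGR2HSV)
roi=np.zeros(h.shape[:2],np.uint8);roi[80*S:180*S,265*S:370*S]=255
ora=cv2.inRange(h,(8,150,120),(22,255,255))&roi; red=(cv2.inRange(h,(0,170,80),(5,255,255))|cv2.inRange(h,(174,170,80),(180,255,255)))&roi
def big(m): 
    cs,_=cv2.findContours(m,cv2.RETR_EXTERNAL,cv2.CHAIN_APPROX_NONE);return max(cs,key=cv2.contourArea)[:,0].astype(float)
c=np.array([0.57236474,0.19453778,.115]);px,py,pz=port_axes()
def P(q,hh):
    d=onpl(W,((q[0]+.5)/S-.5,(q[1]+.5)/S-.5),c+pz*hh,pz)-c; return np.array([d@px,d@py])*1000
hull=cv2.convexHull(big(ora|red).astype(np.int32))[:,0]
A=np.array([P(q,.002) for q in hull])
r=least_squares(lambda v:np.hypot(*(A-v[:2]).T)-v[2],[0,0,31],loss='soft_l1');print('ring',r.x,np.abs(r.fun).max())
b=cv2.boxPoints(cv2.minAreaRect(big(red).astype(np.float32)))
B=np.array([P(q,.034) for q in b]);print('handle',B.round(1).tolist(),'centre',B.mean(0),'rel ring',B.mean(0)-r.x[:2])
e=[B[1]-B[0],B[2]-B[1]];e=max(e,key=np.linalg.norm);print('key dir',np.degrees(np.arctan2(e[1],e[0])))
C=-W[2].T@W[3]-c;print('cam in port',C@px*1e3,C@py*1e3,C@pz*1e3)
E
python3 fin.py w14
```

```text
ring [ 2.57739514e-01 -2.02833525e-02  3.09646428e+01] 0.32416349270145517
handle [[0.8, -16.5], [-9.9, -16.0], [-9.8, 18.5], [1.0, 18.4]] centre [-4.46302513  1.12711522] rel ring [-4.72076464  1.14739857]
key dir 89.78158264004314
cam in port -2.2375740244400255 0.20529121519305066 251.646385857572
```

>>> {"name": "carry_out", "arguments": {"commands": [0,0,0,0,0,0,0,0,0,0,0,0,0,0,0,0,0,0,0,0,0,0,0,0,0,0,0,0,0,0]}}

```text
time_s: 20.88
tcp_pos: [0.5619, 0.2209, 0.2272]
ee_rot: [[-0.17, -0.953, 0.251], [-0.866, 0.266, 0.424], [-0.471, -0.145, -0.87]]
wrist_force: [-0.3, 0.5, -1.1]
gripper_width: 0.9
```

>>> {"name": "carry_out", "arguments": {"commands": [0,0,0,0,0,0,0,0,0,0,0,0,0,0,0,0,0,0,0,0,0,0,0,0,0,0,0,0,0,0]}}

```text
time_s: 21.5
tcp_pos: [0.5618, 0.221, 0.2272]
ee_rot: [[-0.169, -0.953, 0.251], [-0.866, 0.265, 0.424], [-0.471, -0.145, -0.87]]
wrist_force: [0.0, -0.1, -0.3]
gripper_width: 0.897
```

```bash
python3 -c "
from h import *
im=snap('w15')
g=cv2.resize(im[80:180,270:370],None,fx=6,fy=6,interpolation=cv2.INTER_CUBIC)
cv2.imwrite('pics/w15z.png',cv2.convertScaleAbs(g,alpha=2.5,beta=-350))"; python3 fin.py w15
```

```text
21.5 [0.56184259 0.22099533 0.22718039] 0.0498663059293937
ring [ 0.24310567 -0.04896714 30.93208039] 0.33139968339409975
handle [[0.6, -16.5], [-9.9, -15.9], [-9.6, 18.5], [1.0, 18.4]] centre [-4.47329419  1.14120364] rel ring [-4.71639986  1.19017078]
key dir 89.55356748243388
cam in port -3.6774052105893045 -0.3437699903285677 252.2699365323627
```

View pics/w15z.png

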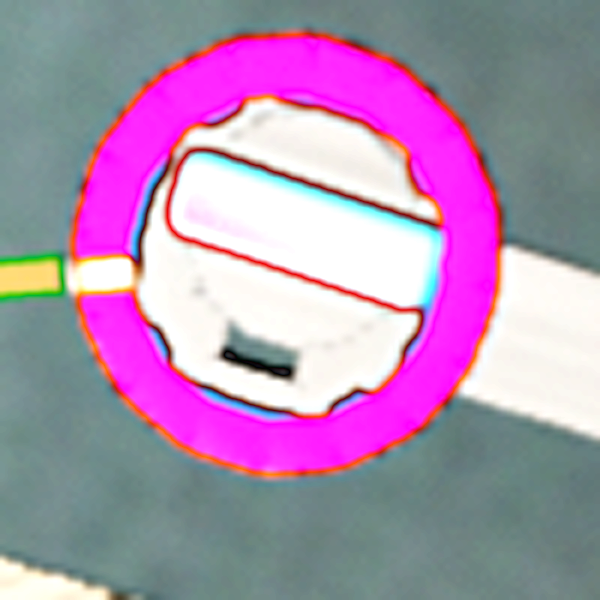

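```bash
python3 -c "
from station import *
print(finish_job()); print(sense()['time_s'])"
```

```text
the job is handed in; nothing more can be done
None
the job is handed in; nothing more can be done
```

I seated the T-key in the hub, turned it a quarter turn, and turned the orange ring clockwise to its stop at the green mark. I then let go and handed the job in at about 21.5 s. No verdict was reported.

**Last checks, wrist camera:**
- **Ring:** the white line points at the green mark to within about 1°. The gripper met a firm stop, about 0.95 N m.
- **Key angle:** the key lies about 90° to the slot and looked upright.
- **Key position:** unchanged over two looks 1.3 s apart.
- **Bystanders:** the blue pin, can and spools were where they started in the last top view, though the arm hid part of the scene. The gripper was open and well clear of the hub.

**Closest to a limit:** when released, the key slides down the slope by the play in the slot. I re-centred and released it once more, and it slid down again. Its resting offset from the hub's centre is about 5 mm, against the 6 mm limit. My readings disagreed: 4.7–5.1 mm from the last square-on views, and up to 5.7 mm from earlier oblique ones.

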